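Set up the plate grill for service

ROBOT

A 7-joint arm with a two-finger parallel gripper is mounted at the origin on a cart in front of the work surface, level with it; the furniture and walls round the work are solid. World frame = base frame: x ahead of the robot, y to its left, z up, the work surface at z = 0. Lengths are in m, angles in degrees, forces in N, time in s.
With the tool pointing down it reaches from about 0.4 to 0.85 m from the base axis. Payload 6.9 kg.
Tool frame: the origin (TCP) lies at the very end of the fingers, on their centre line; the grasp point (between the pads) lies behind it (manip.pinch_z is the z of the grasp point in the tool frame, in m); z points along the fingers, y is the line along which they close (so a half turn about z gives the same grasp; the last joint's range is limited). The gripper opens to 85 mm and grips with 20 to 120 N. Pads are 22 mm wide; open, the fingers measure 114 mm over their backs; the gripper's body (76 mm by 85 mm) begins 54 mm behind the grasp point. The pads swing forward as they close: fully open they stand 13 mm farther back than shut.
Start: joints at [83.279, 29.078, -13.613, 85.955, 7.202, 65.827, -8.869], TCP at [0.138, -0.61, 0.231] pointing down, gripper open.
Joint ranges: [-176.47, 176.47], [-13.61, 117.27], [-81.72, 77.17], [0.22, 143.17], [-87.28, 267.28], [10, 112.55], [-165.47, 165.47]. Speed limits (degrees/s): [136.94, 136.94, 180, 180, 180, 180, 180].

INTERFACE

Orientations are given as [roll, pitch, yaw] about the fixed x, y, z axes, in that order (R = Rz(yaw) Ry(pitch) Rx(roll)).
In Python, from station import manip, optics, workorder gives the robot as it stands.
- The arm moves only by the tool arm_command, never from a script. Its argument "rows" is a list of rows, each an object with "grip": the closure, from 0 (fully open) to 1 (shut); "dp": the shift along the tool's x, y, z in units of 60 mm (1.0 is 60 mm), a list of three; "rot": the turn, a rotation vector about the tool's x, y, z in units of 6 degrees (1.0 is 6 degrees), a list of three. In form: [{"grip": grip, "dp": [dx, dy, dz], "rot": [wx, wy, wz]}, ...]. A call has exactly 5 rows; each row is the pose to reach, as a shift and turn from the pose commanded when the call began, along the tool's axes at that moment; what a row does not reach only later rows make up. A row lasts 1/8 s, in which the tool goes at most 62.5 mm and 10.7 degrees, less where a joint would pass 70% of its speed; a pose out of reach is approached as far as the arm can. A call with a gripper value outside its range is refused whole. The fingers move at their own pace and stop on an object; the grip force is fixed at half the most. Time passes only in rows, so rows that repeat a pose let the fingers close, or fill a call up. It gives the time, the measured TCP pose, the force, the opening and the grip force at its end, in the units of the state.
- manip.read_state(): the state, without advancing time (a new reading comes with each control period).
- optics.capture(name): name is "side" or "top"; returns the picture (420x560x3 uint8, red, green, blue); there is no depth.
- optics.camera_model(name): a dict with "intrinsics" (3x3 intrinsics, pixels), "k1" (the pictures are not rectified: a ray, as slopes to the right and down, at radius r is drawn at 1 + k1 r^2 times it, then the intrinsics apply), "cam_to_world" (4x4, takes a point from camera to world coordinates). Camera axes: x right, y down, z forward; pixel columns grow to the right and rows downward; lengths in m; the calibration is good to about 2 mm. A picture is of the moment at which its call begins. camera_model takes no time and is no camera call.
- workorder.sign_off(): hands the job in; it is judged then, once.
The state is a dict: "t": time; "q": joint angles; "joint_vel": joint speeds; "effort": joint torques, N m; "tcp_pos": TCP position; "eef_rot": TCP orientation; "force": force on the tool from outside, world axes, zero at the start; "moment": the same for the moment, N m; "width": finger opening in m; "finger_force": force on a finger pad.
Only numpy, scipy, OpenCV 4.12 (cv2) and the standard library are available. Lean on these libraries where they do the work, as an engineer would, in place of code of your own. Each camera call takes 0.05 s, during which the arm holds its last target. There are 200 camera calls.

TASK

Get the table-top grill ready for service: turn over every grill plate (the splash guard is there to push them up against), so that they all lie flat on the heating bed with the ribbed face up, and slide the yellow-handled turner, blade first and all the way home, into the pocket on the left side of the grill. Only when all that is done, switch the heat on: turn the inner knob until its pointer stands at the red dot, leaving the outer ring and the other things on the worktop as they are.

Things in the scene. Friction and masses are not known exactly. Their poses are not given: they have to be found in the camera images.
- grill: fixed table-top grill. Origin on the worktop under the bed's centre; x to its back, y to its left, z up. Flat heating bed at z = 45 mm, x -75 to 85, y -201 to 195 mm; front and left lip 6 mm thick, 7 mm above the bed. Upright splash guard (fence) along the back: front face x = 85, top z = 93, 10 mm thick. Control head on the right: y -201 to -305, top z = 62 mm
- guard_foot (a point): middle of the line where the splash guard's front face meets the bed, (85, 0, 45) mm in the grill's frame, same axes
- plate_1: reversible cast grill plate, first from the left (absent in some starts): slab 80 (x) x 78 (y) x 12 mm, 0.2 to 0.45 kg, bright smooth face at +z (up at the start), dark ribbed face at -z. Origin in the middle of the slab. On a neck at -x (toward the robot at the start) it has a cross-bar lug: a round bar 10 mm thick, 24 mm long along y. It starts 3 to 21 mm short of the splash guard
- plate_2: reversible cast grill plate, second from the left (absent in some starts): slab 80 (x) x 78 (y) x 12 mm, 0.2 to 0.45 kg, bright smooth face at +z (up at the start), dark ribbed face at -z. Origin in the middle of the slab. On a neck at -x (toward the robot at the start) it has a cross-bar lug: a round bar 10 mm thick, 24 mm long along y. It starts 3 to 21 mm short of the splash guard
- plate_3: reversible cast grill plate, third from the left (absent in some starts): slab 80 (x) x 78 (y) x 12 mm, 0.2 to 0.45 kg, bright smooth face at +z (up at the start), dark ribbed face at -z. Origin in the middle of the slab. On a neck at -x (toward the robot at the start) it has a cross-bar lug: a round bar 10 mm thick, 24 mm long along y. It starts 3 to 21 mm short of the splash guard
- plate_4: reversible cast grill plate, fourth from the left (absent in some starts): slab 80 (x) x 78 (y) x 12 mm, 0.2 to 0.45 kg, bright smooth face at +z (up at the start), dark ribbed face at -z. Origin in the middle of the slab. On a neck at -x (toward the robot at the start) it has a cross-bar lug: a round bar 10 mm thick, 24 mm long along y. It starts 3 to 21 mm short of the splash guard
- lug_1 (a point): centre of this plate's lug bar, 62 mm from the plate's origin toward its -x, at mid-thickness (22 mm clear of the slab's edge); axes as the plate's. Gripped lightly from above at the bar's two round ends, the plate swings freely about the bar
- lug_2 (a point): centre of this plate's lug bar, 62 mm from the plate's origin toward its -x, at mid-thickness (22 mm clear of the slab's edge); axes as the plate's. Gripped lightly from above at the bar's two round ends, the plate swings freely about the bar
- lug_3 (a point): centre of this plate's lug bar, 62 mm from the plate's origin toward its -x, at mid-thickness (22 mm clear of the slab's edge); axes as the plate's. Gripped lightly from above at the bar's two round ends, the plate swings freely about the bar
- lug_4 (a point): centre of this plate's lug bar, 62 mm from the plate's origin toward its -x, at mid-thickness (22 mm clear of the slab's edge); axes as the plate's. Gripped lightly from above at the bar's two round ends, the plate swings freely about the bar
- turner: yellow-handled slotted turner, 297 mm along its x, 0.08 kg, flat on the front edge of the worktop at the left at the start (a second one on the built-in griddle is not meant). Origin midway along it, on its underside. Blade 76 mm wide, up to 10 thick, from x = 58 to the tip at 149; neck 12 mm wide, x -34 to 58, good to grip across at the origin, where it lies 10 to 25 mm above the underside; handle 24 wide, 22 high. Balances 10 mm behind the origin
- pocket_mouth (a point): mid-mouth of the turner pocket on its floor, 30 mm above the worktop, axes as the grill's; entered toward +x. Inside 84 mm wide (flared at the mouth), 17 high, 60 deep; its roof is 3 mm thick. The floor runs on 168 mm before the mouth as an open tongue on which the parked turner lies. Tip at the back wall: the turner's origin is 89 mm before this point
- knob_grip (a point): on the vertical axis of the two knobs, 97 mm above the worktop, in the middle of the inner knob's grip: a black bar 38 mm long (along the way its pointer points), 12 mm thick, from z = 83 to 110 mm
- knob_pointer (a point): end of the inner knob's bar that carries the white pointer line, 19 mm from the axis
- inner_knob (a joint): angle of the inner knob (heat), 0 to 2.45 rad: at 0 it points to the grill's front; grows clockwise as seen from above. The dots round the knobs stand at 0, 0.35, 0.70 ..., the large red one at 1.40. Stays where it is left
- red_dot (a point): the large red dot on the panel
- outer_ring (a joint): angle of the outer ring, counted in the same way; its setting must be kept. Turns easily (0.03 Nm)
- outer_mark (a point): white mark on the outer ring's top, 30 mm from the axis; the ring is 68 mm across, its top is 79 mm above the worktop, 4 mm under the inner knob's grip bar
- salt: steel shaker, 69 mm across, 96 mm high, bystander; origin under its centre
- timer: red and white kitchen timer, 62 mm across, 54 mm high, on the front edge before the grill, bystander; origin under its centre
- bowl: small steel bowl, 115 mm across, 38 mm high, at the right, bystander; origin under its centre
- pan: small rectangular steel food pan, 132 x 108 mm, 70 mm high, behind the grill, bystander; origin under its centre
- sugar: steel shaker like the first, 69 mm across, 96 mm high, behind the grill, bystander; origin under its centre
- tongs: steel tongs, 330 mm long, on the built-in griddle at the left, bystander; origin under its middle

How it is judged (in metres and radians):
On the way, in this order (a step that is already met when the one before it is completed fails the run):
1. every grill plate present lies flat on the bed with its ribbed face up, and the turner is home in its pocket (any order) (angle between each of plate_1, plate_2, plate_3, plate_4's own z axis and vertical above 3.05 rad and z of plate_1 in the frame of grill between 0.047 and 0.055 m and x of plate_1 in the frame of grill between -0.04 and 0.05 m and y of plate_1 in the frame of grill between -0.175 and 0.175 m and z of plate_2 in the frame of grill between 0.047 and 0.055 m and x of plate_2 in the frame of grill between -0.04 and 0.05 m and y of plate_2 in the frame of grill between -0.175 and 0.175 m and z of plate_3 in the frame of grill between 0.047 and 0.055 m and x of plate_3 in the frame of grill between -0.04 and 0.05 m and y of plate_3 in the frame of grill between -0.175 and 0.175 m and z of plate_4 in the frame of grill between 0.047 and 0.055 m and x of plate_4 in the frame of grill between -0.04 and 0.05 m and y of plate_4 in the frame of grill between -0.175 and 0.175 m and x of turner in the frame of pocket_mouth between -0.107 and -0.08 m and y of turner in the frame of pocket_mouth between -0.012 and 0.012 m and z of turner in the frame of pocket_mouth between -0.006 and 0.01 m and angle between the x axis of turner and the x axis of grill, either way round below 0.15 rad and angle between the z axis of turner and the z axis of grill, either way round below 0.15 rad), for 0.2 s.
2. the inner knob points at the red dot (value of joint inner_knob between 1.28 and 1.52 rad), for 0.2 s.
At the end, for the whole second after the job is handed in: plates present lie flat on the bed, ribbed face up (0.09 rad; middle -40 to 50 mm in x, within 175 mm in y from the bed's centre); turner flat in the pocket, tip within 18 mm of the back wall, 12 mm and 0.15 rad of straight; inner knob at 1.40 +- 0.12 rad; all at rest (all of step 1 and all of step 2 and linear speed of each of plate_1, plate_2, plate_3, plate_4, turner below 0.02 m/s and velocity of joint inner_knob below 0.05 rad/s); the robot touches nothing.
It fails at once if the outer ring is turned (its mark moves more than 5 mm) (distance of outer_mark from where it was at the start of the episode above 0.005 m).
It fails at once if one of the other things on the worktop (shakers, timer, bowl, pan, tongs) is shoved more than 30 mm (distance of any of salt, timer, bowl, pan, sugar, tongs from where it was at the start of the episode above 0.03 m).
Of plate_1, plate_2, plate_3, plate_4 only 3 to 4 are there at a start; the rules pass over those that are not, and their reading is None.
At some moment in a run one of plate_1, plate_2, plate_3, plate_4, turner may be knocked a few centimetres aside while the robot is not near it.
Once in a run the grip may slacken for a moment while it holds something.
It also fails if it takes over 210 s, if anything falls off the work surface, if the arm or the gripper's body presses on something with over 40 N, if the wrist force passes 120 N, or if a joint passes its speed limit or range.

## Working session

There is one attempt and no reset: what is moved stays moved. The work goes in short steps, Python scripts to look and compute and a tool call to move; the robot and the scene stay as the last step left them, time stands still between calls to the robot, and variables do not carry over. Pictures are saved under pics/ and viewed, at most 14 in all, crops included, and the job is handed in when it is done.

Besides the shell and the picture viewer there is one more tool, called after "Request:" by a JSON object that holds its "name" and its "arguments". arm_command: Moves the arm, as the interface text tells. Its arguments: {"type":"object","properties":{"rows":{"type":"array"}},"required":["rows"]}

```bash
ls; mkdir -p pics; cat > h.py <<'E'
import numpy as np, cv2
from station import manip, optics, workorder
from scipy.spatial.transform import Rotation as R
def ray(name,u,v):
    m=optics.camera_model(name);K=np.array(m['intrinsics']);T=np.array(m['cam_to_world'])
    p=cv2.undistortPoints(np.array([[[u,v]]],float),K,np.array([m['k1'],0,0,0.]))[0,0]
    d=T[:3,:3]@np.array([p[0],p[1],1]);return T[:3,3],d
def onz(name,u,v,z):
    o,d=ray(name,u,v);return o+d*(z-o[2])/d[2]
def proj(name,P):
    m=optics.camera_model(name);K=np.array(m['intrinsics']);T=np.linalg.inv(np.array(m['cam_to_world']))
    r,_=cv2.Rodrigues(T[:3,:3]);return cv2.projectPoints(np.array(P,float).reshape(-1,1,3),r,T[:3,3],K,np.array([m['k1'],0,0,0.]))[0][:,0]
def snap(name,fn):
    im=np.array(optics.capture(name));cv2.imwrite(fn,im[:,:,::-1]);return im
E
python3 - <<'E'
from h import *
for n in('top','side'):
    snap(n,f'pics/{n}0.png');m=optics.camera_model(n);print(n,m['k1'],np.round(m['intrinsics'],1).tolist(),np.round(m['cam_to_world'],3).tolist())
print(manip.read_state(), manip.pinch_z)
E
```

```text
pics
top -0.0024885346269588465 [[379.4, 0.0, 281.5], [0.0, 379.4, 211.2], [0.0, 0.0, 1.0]] [[-0.024, -0.991, 0.134, 0.389], [-1.0, 0.023, -0.008, -0.122], [0.005, -0.134, -0.991, 1.263], [0.0, 0.0, 0.0, 1.0]]
side -0.04237715511646771 [[395.3, 0.0, 273.1], [0.0, 395.3, 213.0], [0.0, 0.0, 1.0]] [[0.988, -0.068, 0.139, 0.361], [-0.155, -0.494, 0.855, -1.216], [0.011, -0.867, -0.499, 0.711], [0.0, 0.0, 0.0, 1.0]]
{'t': 0.1, 'q': array([ 83.28080669,  29.12118917, -13.60998683,  86.00452214,
         7.20234546,  65.82739351,  -8.86875052]), 'joint_vel': array([-0.06263302, -0.0259119 , -0.02128784, -0.17503138,  0.04227702,
        0.01531962,  0.03515895]), 'effort': array([-6.84607789e-03, -6.21833253e+01, -2.19599850e+00, -2.50206810e+01,
        1.23680683e-02,  7.64550146e-03,  1.37574227e-05]), 'tcp_pos': array([ 0.1379111 , -0.60911557,  0.23050252]), 'eef_rot': array([-1.79905758e+02,  1.86771032e-03,  1.27658878e+01]), 'force': array([ 0.61989274,  0.44964169, -0.01574903]), 'moment': array([0.00047703, 0.018907  , 0.01456409]), 'finger_force': 0.0, 'width': 0.08561984417394858} -0.0187
```

View pics/top0.png

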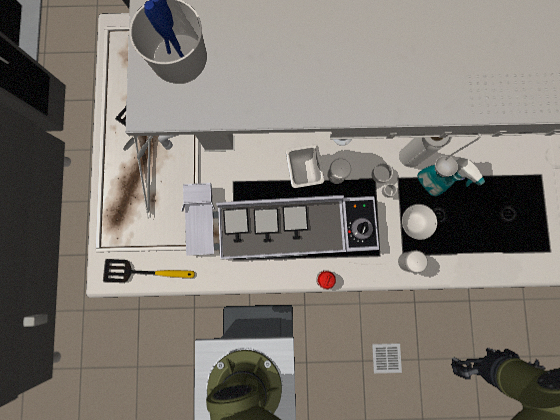

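View pics/side0.png

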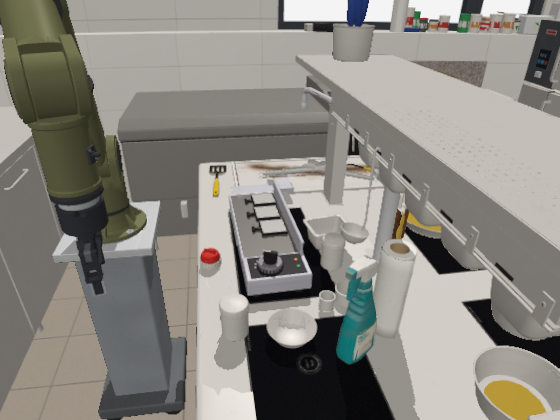

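The top view shows three plates (centres about (235,220), (266,220) and (295,218)), with their lugs at rows ~232–240. The turner lies at (105–195, 272) with its blade to the left, the pocket and tongue are at (198,185–255), and the knob is at (362,230). I'll enlarge the grill next.

```bash
python3 - <<'E'
from h import *
im=cv2.imread('pics/top0.png')
cv2.imwrite('pics/c1.png',cv2.resize(im[175:290,95:295],None,fx=4,fy=4,interpolation=cv2.INTER_CUBIC))
a=cv2.resize(im[185:265,280:390],None,fx=5,fy=5,interpolation=cv2.INTER_CUBIC)
s=cv2.imread('pics/side0.png');b=cv2.resize(s[180:290,225:315],None,fx=5,fy=5,interpolation=cv2.INTER_CUBIC)[:550]
o=np.zeros((600,800,3),np.uint8);o[:400,:550]=a;cv2.imwrite('pics/c2.png',a);cv2.imwrite('pics/c3.png',b)
E
```

```text
(no output)
```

View pics/c1.png

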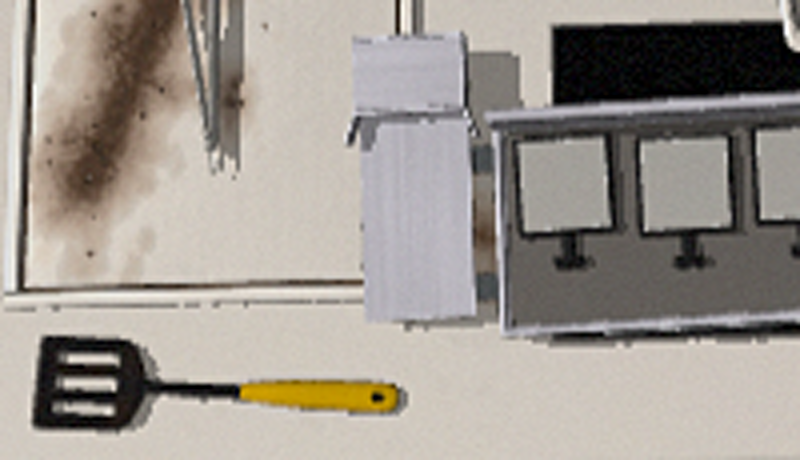

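View pics/c2.png

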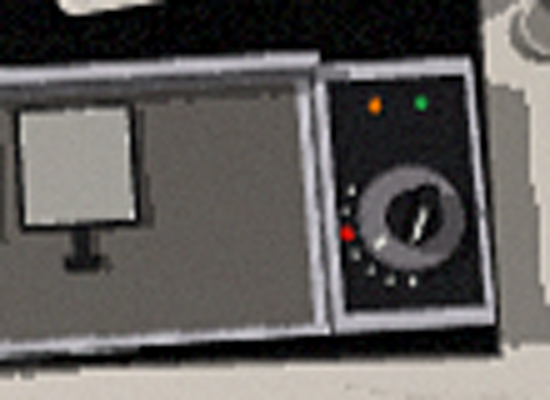

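```bash
python3 - <<'E'
from h import *
c1=lambda u,v,z:np.round(onz('top',95+(u+.5)/4-.5,175+(v+.5)/4-.5,z)[:2]*1000,1)
c2=lambda u,v,z:np.round(onz('top',280+(u+.5)/5-.5,185+(v+.5)/5-.5,z)[:2]*1000,1)
for n,c,P in [('A',c1,[(517,138),(605,135),(612,230),(522,233)]),('B',c1,[(640,140),(727,137),(733,230),(645,233)]),('C',c2,[(18,110),(132,105),(136,220),(26,226)])]:
    Q=np.array([c(*p,.057) for p in P]);print(n,Q.tolist(),Q.mean(0))
print('lugs',c1(573,258,.056),c1(690,258,.056),c2(86,258,.056))
print('lip FL',c1(505,335,.052),'head F',c2(335,330,.062),c2(495,325,.062),'head B',c2(322,70,.062),c2(472,60,.062))
print('fence top left',c1(490,110,.093),'right',c2(318,55,.093))
print('pocket tongue L',c1(362,140,.03),c1(366,320,.03),'R',c1(473,140,.03),c1(475,318,.03))
print('pocket roof',c1(352,37,.05),c1(464,33,.05),c1(358,112,.05),c1(470,107,.05),'flare tips',c1(349,145,.05),c1(476,135,.05))
print('knob ring',c2(411,217,.079),'mark',c2(380,243,.079),'red',c2(347,233,.062),'dot0',c2(413,281,.062),'pointer',c2(416,228,.11), c2(424,208,.11),'barcentre',c2(414,212,.11))
print('turner tip',c1(38,382,.005),'tail',c1(403,398,.015),'neck',c1(157,386,.017),c1(238,391,.017))
E
```

```text
A [[562.8, 52.7], [563.6, -17.8], [487.1, -22.5], [486.4, 49.0]] [524.975  15.35 ]
B [[558.9, -45.9], [559.7, -115.7], [484.8, -118.8], [484.1, -48.7]] [521.875 -82.275]
C [[566.5, -137.8], [568.1, -211.1], [493.9, -211.3], [491.7, -141.0]] [ 530.05 -175.3 ]
lugs [465.6   8.8] [463.4 -84.1] [ 470.5 -178.7]
lip FL [406.3  63.5] head F [ 420.9 -334.1] [ 421.6 -435.4] head B [ 587.2 -333.6] [ 591.5 -430.5]
fence top left [580.2  68.5] right [ 591.7 -326.1]
pocket tongue L [568.  183.5] [421.3 178.9] R [565.9  92.7] [420.8  91. ]
pocket roof [649.9 187.5] [651.2  96.5] [588. 182.] [590.   91.6] flare tips [561.3 189. ] [567.   86.8]
knob ring [ 489.8 -382.1] mark [ 473.9 -361.8] red [ 482.  -344.6] dot0 [ 450.6 -385. ] pointer [ 480.3 -378. ] [ 492.4 -383.5] barcentre [ 490.1 -377.3]
turner tip [377.9 452.5] tail [358. 152.] neck [372.5 350.6] [366.9 285. ]
```

View pics/c3.png

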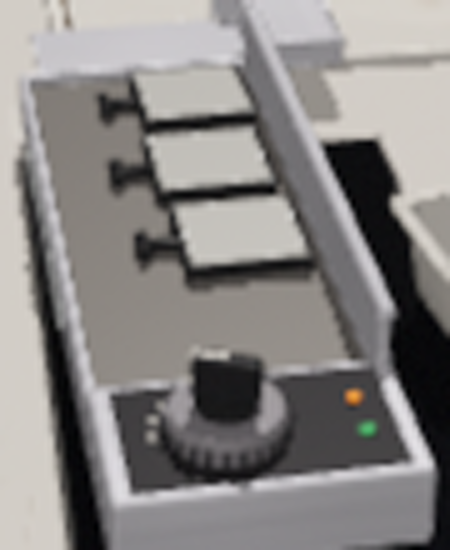

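The crops give me these estimates:
- **Grill:** yaw ≈ 1.7°, origin ≈ (492, −130) mm.
- **Lugs:** about (464,10), (462,−84) and (470,−178).
- **Turner:** origin (368,302), pointing at 86°.
- **Pocket mouth:** (589,138).

I'll start with plate C.

```bash
cat >> h.py <<'E'
def go(x,y,z,yaw,roll=180,pitch=0):
    s=manip.read_state();R0=R.from_euler('xyz',s['eef_rot'],degrees=True);R1=R.from_euler('xyz',[roll,pitch,yaw],degrees=True)
    dp=R0.inv().apply(np.array([x,y,z])/1000-s['tcp_pos'])/.06
    rv=np.degrees((R0.inv()*R1).as_rotvec())/6
    print('dp',np.round(dp,3).tolist(),'rot',np.round(rv,3).tolist())
def st():
    s=manip.read_state();print(round(s['t'],2),np.round(s['tcp_pos']*1000,1),np.round(s['eef_rot'],2),'F',np.round(s['force'],1),'w',round(s['width']*1000,1),'ff',round(float(s['finger_force']),1),np.round(s['q'],0))
E
python3 - <<'E'
from h import *
st();go(469.5,-178,150,2.5)
print(proj('side',[[.4645,.01,.056],[.4625,-.0845,.056],[.4695,-.1785,.056]])*5-[225*5,180*5])
E
```

```text
0.1 [ 137.9 -609.1  230.5] [-179.91    0.     12.77] F [ 0.6  0.4 -0. ] w 85.6 ff 0.0 [ 83.  29. -14.  86.   7.  66.  -9.]
dp [6.978, -5.784, 1.351] rot [-0.016, 0.002, 1.711]
[[106.10010605 100.39049058]
 [116.86386317 167.13680296]
 [143.38391249 241.21927846]]
```

Request:
{"name": "arm_command", "arguments": {"rows": [{"grip": 0, "dp": [1, -0.8, 0], "rot": [0, 0, 0.4]}, {"grip": 0, "dp": [2, -1.6, 0], "rot": [0, 0, 0.8]}, {"grip": 0, "dp": [2.8, -2.3, 0], "rot": [0, 0, 1.2]}, {"grip": 0, "dp": [3.5, -2.9, 0], "rot": [0, 0, 1.5]}, {"grip": 0, "dp": [4.2, -3.5, 0], "rot": [0, 0, 1.7]}]}}

```text
t: 0.72
tcp_pos: [0.329, -0.3597, 0.2312]
eef_rot: [-180.0, 0.0, 2.5]
force: [1.7, -0.9, -0.9]
width: 0.0854
finger_force: 0.0
```

Request:
{"name": "arm_command", "arguments": {"rows": [{"grip": 0, "dp": [0.8, -0.9, 0.3], "rot": [0, 0, 0]}, {"grip": 0, "dp": [1.6, -1.8, 0.6], "rot": [0, 0, 0]}, {"grip": 0, "dp": [2.35, -2.75, 1.0], "rot": [0, 0, 0]}, {"grip": 0, "dp": [2.35, -2.75, 1.3], "rot": [0, 0, 0]}, {"grip": 0, "dp": [2.35, -2.75, 1.3], "rot": [0, 0, 0]}]}}

```text
t: 1.35
tcp_pos: [0.462, -0.1868, 0.1514]
eef_rot: [-179.8, 0.2, 2.9]
force: [-0.8, -0.7, -0.5]
width: 0.0855
finger_force: 0.0
```

```bash
python3 - <<'E'
from h import *
st();go(470.5,-178,48,2.5)
E
```

```text
1.35 [ 462.  -186.8  151.4] [-1.7982e+02  1.6000e-01  2.9100e+00] F [-0.8 -0.7 -0.5] w 85.5 ff 0.0 [ 33.  24. -19. 111.  10.  47. -79.]
dp [0.153, -0.134, 1.723] rot [-0.03, 0.026, 0.068]
```

Request:
{"name": "arm_command", "arguments": {"rows": [{"grip": 0, "dp": [0, 0, 0.4], "rot": [0, 0, 0]}, {"grip": 0, "dp": [0, 0, 0.8], "rot": [0, 0, 0]}, {"grip": 0, "dp": [0, 0, 1.0], "rot": [0, 0, 0]}, {"grip": 0, "dp": [0, 0, 1.0], "rot": [0, 0, 0]}, {"grip": 0, "dp": [0, 0, 1.0], "rot": [0, 0, 0]}]}}

```text
t: 1.98
tcp_pos: [0.462, -0.1909, 0.0941]
eef_rot: [180.0, -0.1, 2.5]
force: [-0.1, -0.0, -0.1]
width: 0.0852
finger_force: 0.0
```

```bash
python3 - <<'E'
from h import *
st();go(470.5,-178,48,2.5)
im=snap('top','pics/t1.png')
cv2.imwrite('pics/t1c.png',cv2.resize(im[185:265,250:350,::-1],None,fx=6,fy=6,interpolation=cv2.INTER_CUBIC))
E
```

```text
1.98 [ 462.  -190.9   94.1] [ 1.7997e+02 -6.0000e-02  2.5300e+00] F [-0.1 -0.  -0.1] w 85.2 ff 0.0 [ 31.  28. -17. 115.  13.  39. -81.]
dp [0.151, -0.209, 0.768] rot [0.005, -0.01, 0.005]
```

View pics/t1c.png

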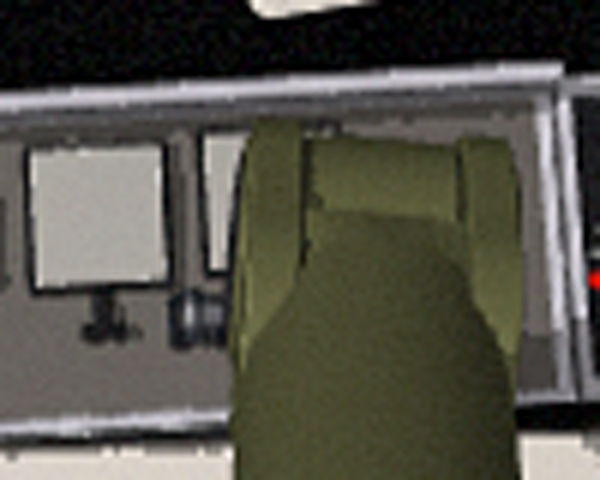

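The top view is blocked by the arm and only shows plate B and its lug at crop (105,325). I'll correct the position and descend.

Request:
{"name": "arm_command", "arguments": {"rows": [{"grip": 0, "dp": [0.15, -0.21, 0.1], "rot": [0, 0, 0]}, {"grip": 0, "dp": [0.15, -0.21, 0.4], "rot": [0, 0, 0]}, {"grip": 0, "dp": [0.15, -0.21, 0.6], "rot": [0, 0, 0]}, {"grip": 0, "dp": [0.15, -0.21, 0.75], "rot": [0, 0, 0]}, {"grip": 0, "dp": [0.15, -0.21, 0.75], "rot": [0, 0, 0]}]}}

```text
t: 2.65
tcp_pos: [0.4698, -0.1772, 0.0477]
eef_rot: [-180.0, 0.1, 2.6]
force: [-0.0, -0.6, -0.7]
width: 0.0854
finger_force: 0.0
```

Request:
{"name": "arm_command", "arguments": {"rows": [{"grip": 0.6, "dp": [0, 0, 0], "rot": [0, 0, 0]}, {"grip": 0.65, "dp": [0, 0, 0], "rot": [0, 0, 0]}, {"grip": 0.68, "dp": [0, 0, 0], "rot": [0, 0, 0]}, {"grip": 0.7, "dp": [0, 0, 0], "rot": [0, 0, 0]}, {"grip": 0.72, "dp": [0, 0, 0], "rot": [0, 0, 0]}]}}

```text
t: 3.28
tcp_pos: [0.4701, -0.1773, 0.0484]
eef_rot: [-180.0, -0.0, 2.6]
force: [-0.7, 1.4, 2.5]
width: 0.024
finger_force: 1.8
```

```bash
python3 - <<'E'
from h import *
st()
im=snap('side','pics/s1.png')
cv2.imwrite('pics/s1c.png',cv2.resize(im[150:290,200:330,::-1],None,fx=4,fy=4,interpolation=cv2.INTER_CUBIC))
E
```

```text
3.27 [ 470.1 -177.3   48.4] [-1.7999e+02 -1.0000e-02  2.5700e+00] F [-0.7  1.4  2.5] w 24.0 ff 1.8 [ 28.  32. -15. 117.  15.  32. -85.]
```

View pics/s1c.png

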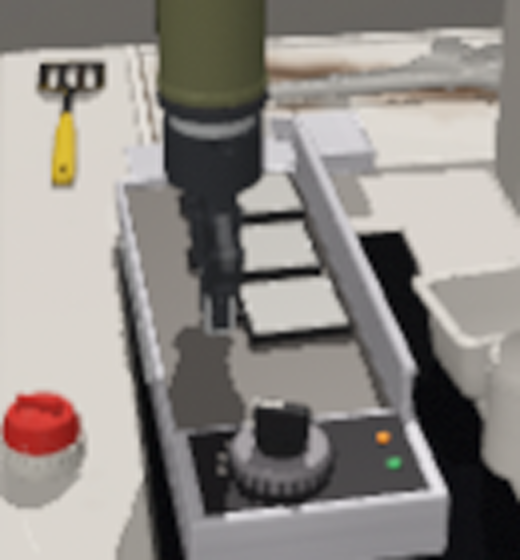

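The fingers have closed to 24.0 mm on the lug of plate C. I'll see how the force changes with closure, then lift.

Request:
{"name": "arm_command", "arguments": {"rows": [{"grip": 0.75, "dp": [0, 0, 0], "rot": [0, 0, 0]}, {"grip": 0.75, "dp": [0, 0, 0], "rot": [0, 0, 0]}, {"grip": 0.75, "dp": [0, 0, -0.05], "rot": [0, 0, 0]}, {"grip": 0.75, "dp": [0, 0, -0.2], "rot": [0, 0, 0]}, {"grip": 0.75, "dp": [0, 0, -0.35], "rot": [0, 0, 0]}]}}

```text
t: 3.95
tcp_pos: [0.4696, -0.1775, 0.0697]
eef_rot: [-180.0, 0.1, 2.6]
force: [0.8, -1.3, -2.1]
width: 0.0218
finger_force: 35.6
```

```bash
python3 - <<'E'
from h import *
st()
im=snap('side','pics/s2.png')
cv2.imwrite('pics/s2c.png',cv2.resize(im[180:290,200:330,::-1],None,fx=4,fy=4,interpolation=cv2.INTER_CUBIC))
E
```

```text
3.95 [ 469.6 -177.5   69.7] [-1.7999e+02  5.0000e-02  2.5500e+00] F [ 0.8 -1.3 -2.1] w 21.8 ff 35.6 [ 29.  30. -16. 116.  14.  36. -84.]
```

View pics/s2c.png

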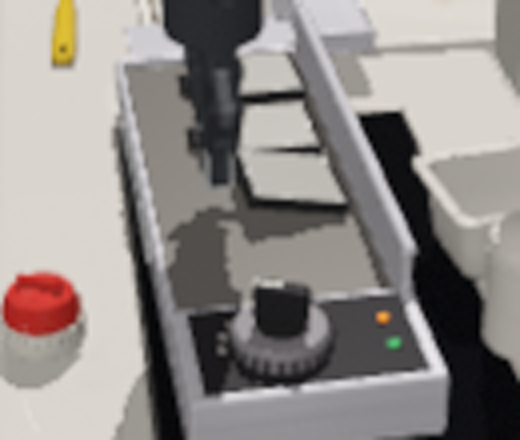

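Request:
{"name": "arm_command", "arguments": {"rows": [{"grip": 0.74, "dp": [0, 0, -0.25], "rot": [0, 0, 0]}, {"grip": 0.74, "dp": [0, 0, -0.5], "rot": [0, 0, 0]}, {"grip": 0.74, "dp": [0, 0, -0.75], "rot": [0, 0, 0]}, {"grip": 0.74, "dp": [0, 0, -1.0], "rot": [0, 0, 0]}, {"grip": 0.74, "dp": [-0.1, 0, -1.3], "rot": [0, 0, 0]}]}}

```text
t: 4.62
tcp_pos: [0.4641, -0.1776, 0.1483]
eef_rot: [-180.0, -0.0, 2.6]
force: [-0.2, -0.8, -3.2]
width: 0.0224
finger_force: 29.8
```

Request:
{"name": "arm_command", "arguments": {"rows": [{"grip": 0.74, "dp": [-0.15, 0, -0.15], "rot": [0, 0, 0]}, {"grip": 0.74, "dp": [-0.25, 0, -0.2], "rot": [0, 0, 0]}, {"grip": 0.74, "dp": [-0.25, 0, -0.2], "rot": [0, 0, 0]}, {"grip": 0.74, "dp": [-0.25, 0, -0.2], "rot": [0, 0, 0]}, {"grip": 0.74, "dp": [-0.25, 0, -0.2], "rot": [0, 0, 0]}]}}

```text
t: 5.25
tcp_pos: [0.4492, -0.1782, 0.1589]
eef_rot: [-180.0, 0.0, 2.6]
force: [0.3, -0.5, -2.3]
width: 0.0227
finger_force: 29.8
```

```bash
python3 - <<'E'
from h import *
st();print(manip.read_state()['moment'])
im=snap('side','pics/s3.png')
cv2.imwrite('pics/s3c.png',cv2.resize(im[160:290,200:330,::-1],None,fx=4,fy=4,interpolation=cv2.INTER_CUBIC))
E
```

```text
5.25 [ 449.2 -178.2  158.9] [-1.7997e+02  3.0000e-02  2.5800e+00] F [ 0.3 -0.5 -2.3] w 22.7 ff 29.8 [ 33.  22. -19. 113.   9.  47. -79.]
[-0.06054587  0.04320928  0.01060104]
```

View pics/s3c.png

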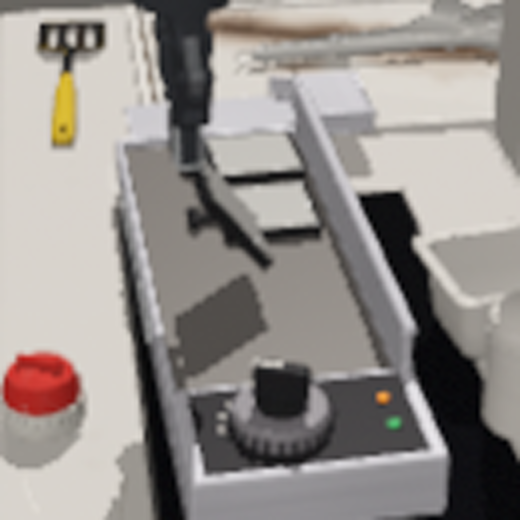

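Plate C hangs from the lug at about 45°, because friction in the grip holds it there. I'll loosen the grip slightly so it swings down.

Request:
{"name": "arm_command", "arguments": {"rows": [{"grip": 0.735, "dp": [0, 0, 0], "rot": [0, 0, 0]}, {"grip": 0.732, "dp": [0, 0, 0], "rot": [0, 0, 0]}, {"grip": 0.73, "dp": [0, 0, 0], "rot": [0, 0, 0]}, {"grip": 0.728, "dp": [0, 0, 0], "rot": [0, 0, 0]}, {"grip": 0.728, "dp": [0, 0, 0], "rot": [0, 0, 0]}]}}

```text
t: 5.92
tcp_pos: [0.4492, -0.1783, 0.1593]
eef_rot: [180.0, -0.0, 2.6]
force: [0.4, -0.4, -3.9]
width: 0.0234
finger_force: 11.8
```

```bash
python3 - <<'E'
from h import *
st();print(manip.read_state()['moment'])
im=snap('side','pics/s4.png').astype(int)
# bright smooth / dark plate silhouette: compare to first frame
a=cv2.imread('pics/side0.png')[:,:,::-1].astype(int)
d=(np.abs(im-a).sum(2)>90)
for v in range(196,262,3): print(v,''.join('#' if d[v,u] else '.' for u in range(225,310)))
E
```

```text
5.92 [ 449.2 -178.3  159.3] [ 1.80e+02 -2.00e-02  2.57e+00] F [ 0.4 -0.4 -3.9] w 23.4 ff 11.8 [ 33.  22. -19. 113.   9.  47. -79.]
[ 0.03046791 -0.03171348 -0.01187492]
196 .................#..#####............................................................
199 ...................######............................................................
202 ..................#.#####............................................................
205 ...................####..............................................................
208 ...................#####.............................................................
211 ....................#####............................................................
214 .....................#...............................................................
217 ......................####...........................................................
220 ......................#####........######################............................
223 .......................#####......#.#######################..........................
226 ........................###
[... 348 characters left out ...]
.############...........###...........................................
241 ................############.........................................................
244 ..............#############..........................................................
247 ...............##########............................................................
250 ...............########..............................................................
253 ................#####................................................................
256 .................####................................................................
259 ..................####...............................................................
```

Request:
{"name": "arm_command", "arguments": {"rows": [{"grip": 0.728, "dp": [0.4, 0, 0], "rot": [0, 0, 0]}, {"grip": 0.728, "dp": [0.9, 0, 0], "rot": [0, 0, 0]}, {"grip": 0.728, "dp": [1.4, 0, 0], "rot": [0, 0, 0]}, {"grip": 0.728, "dp": [1.8, 0, 0], "rot": [0, 0, 0]}, {"grip": 0.728, "dp": [2.0, 0, 0], "rot": [0, 0, 0]}]}}

```text
t: 6.6
tcp_pos: [0.5702, -0.1726, 0.159]
eef_rot: [-180.0, -0.0, 2.6]
force: [1.0, -0.9, -2.6]
width: 0.0227
finger_force: 11.3
```

Request:
{"name": "arm_command", "arguments": {"rows": [{"grip": 0.728, "dp": [0.2, 0, 0], "rot": [0, 0, 0]}, {"grip": 0.728, "dp": [0.4, 0, 0], "rot": [0, 0, 0]}, {"grip": 0.728, "dp": [0.6, 0, 0.1], "rot": [0, 0, 0]}, {"grip": 0.728, "dp": [0.65, 0, 0.2], "rot": [0, 0, 0]}, {"grip": 0.75, "dp": [0.65, 0, 0.2], "rot": [0, 0, 0]}]}}

```text
t: 7.22
tcp_pos: [0.6071, -0.1712, 0.1463]
eef_rot: [-180.0, 0.1, 2.6]
force: [-1.9, -0.8, -4.3]
width: 0.0219
finger_force: 29.1
```

```bash
python3 - <<'E'
from h import *
st();print(manip.read_state()['moment'])
im=snap('side','pics/s5.png')
cv2.imwrite('pics/s5c.png',cv2.resize(im[160:290,200:330,::-1],None,fx=4,fy=4,interpolation=cv2.INTER_CUBIC))
E
```

```text
7.22 [ 607.1 -171.2  146.3] [-1.7997e+02  1.3000e-01  2.5700e+00] F [-1.9 -0.8 -4.3] w 21.9 ff 29.1 [ 24.  34. -18.  92.  12.  56. -85.]
[ 0.07697684  0.4460053  -0.02791267]
```

View pics/s5c.png

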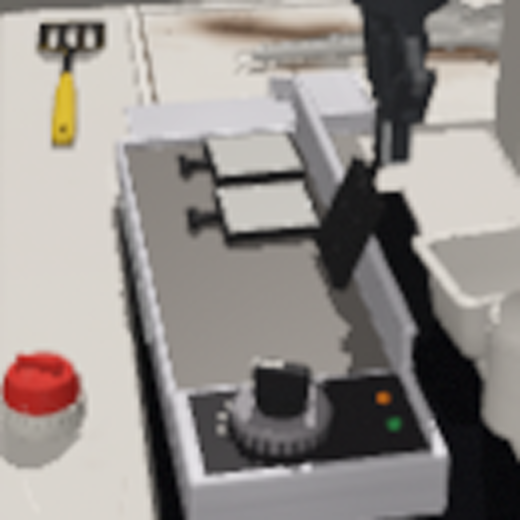

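The side view shows plate C leaning on the fence, edge to the front and dark face showing, which is the tilt I want. I'll carry it back with a tight grip and lay it down along an arc.

Request:
{"name": "arm_command", "arguments": {"rows": [{"grip": 0.75, "dp": [-0.4, 0, 0], "rot": [0, 0, 0]}, {"grip": 0.75, "dp": [-0.9, 0, 0], "rot": [0, 0, 0]}, {"grip": 0.75, "dp": [-1.4, 0, 0], "rot": [0, 0, 0]}, {"grip": 0.75, "dp": [-1.74, 0, 0.1], "rot": [0, 0, 0]}, {"grip": 0.75, "dp": [-1.74, 0, 0.2], "rot": [0, 0, 0]}]}}

```text
t: 7.9
tcp_pos: [0.5116, -0.1765, 0.1426]
eef_rot: [179.7, -1.2, 2.6]
force: [9.1, 4.2, 51.6]
width: 0.022
finger_force: 38.4
```

Request:
{"name": "arm_command", "arguments": {"rows": [{"grip": 0.74, "dp": [0.12, 0, 0.1], "rot": [0, 0, 0]}, {"grip": 0.735, "dp": [0.24, 0, 0.24], "rot": [0, 0, 0]}, {"grip": 0.735, "dp": [0.38, 0, 0.4], "rot": [0, 0, 0]}, {"grip": 0.735, "dp": [0.5, 0, 0.58], "rot": [0, 0, 0]}, {"grip": 0.735, "dp": [0.6, 0, 0.75], "rot": [0, 0, 0]}]}}

```text
t: 8.52
tcp_pos: [0.5449, -0.1745, 0.0935]
eef_rot: [179.9, -0.7, 2.6]
force: [3.4, -0.1, 3.6]
width: 0.0225
finger_force: 33.1
```

```bash
python3 - <<'E'
from h import *
st();go(550,-174,48.5,2.5)
snap('side','pics/s6.png');im=snap('top','pics/t6.png')
for n,b in (('side',(330,160)),('top',(250,170))): print(n)
s=cv2.imread('pics/s6.png');t=cv2.imread('pics/t6.png')
cv2.imwrite('pics/s6c.png',cv2.resize(np.hstack([s[170:290,200:330],t[160:280,240:370]]),None,fx=3,fy=3,interpolation=cv2.INTER_CUBIC))
E
```

```text
8.53 [ 544.9 -174.5   93.5] [179.86  -0.66   2.6 ] F [ 3.4 -0.1  3.6] w 22.5 ff 33.1 [ 26.  33. -17. 105.  13.  44. -85.]
dp [0.076, -0.007, 0.75] rot [0.023, -0.109, 0.017]
side
top
```

Request:
{"name": "arm_command", "arguments": {"rows": [{"grip": 0.735, "dp": [0.04, 0, 0.15], "rot": [0, 0, 0]}, {"grip": 0.735, "dp": [0.06, 0, 0.3], "rot": [0, 0, 0]}, {"grip": 0.735, "dp": [0.08, 0, 0.45], "rot": [0, 0, 0]}, {"grip": 0.735, "dp": [0.08, 0, 0.6], "rot": [0, 0, 0]}, {"grip": 0.735, "dp": [0.08, 0, 0.7], "rot": [0, 0, 0]}]}}

```text
t: 9.25
tcp_pos: [0.5437, -0.174, 0.0473]
eef_rot: [-180.0, 0.1, 2.6]
force: [1.5, -0.1, 0.6]
width: 0.0226
finger_force: 32.9
```

```bash
python3 - <<'E'
from h import *
st()
snap('side','pics/s7.png')
s=cv2.imread('pics/s6.png');t=cv2.imread('pics/s7.png')
cv2.imwrite('pics/s7c.png',cv2.resize(np.hstack([s[170:290,200:330],t[170:290,200:330]]),None,fx=3,fy=3,interpolation=cv2.INTER_CUBIC))
E
```

```text
9.25 [ 543.7 -174.    47.3] [-1.7997e+02  9.0000e-02  2.5600e+00] F [ 1.5 -0.1  0.6] w 22.6 ff 32.9 [ 25.  37. -16. 107.  15.  39. -87.]
```

View pics/s7c.png

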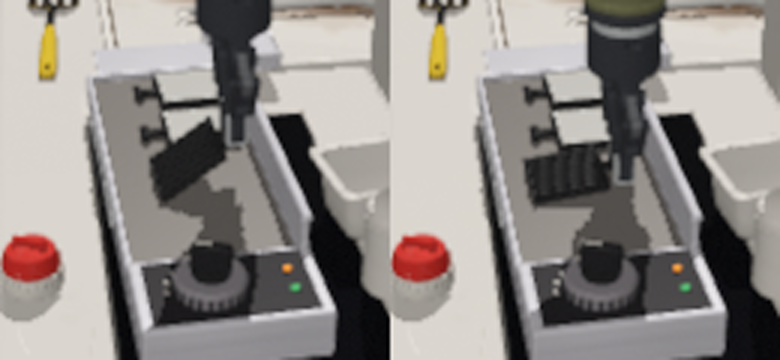

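Plate C now lies flat, ribbed face up. I'll release it and move to plate B.

Request:
{"name": "arm_command", "arguments": {"rows": [{"grip": 0.6, "dp": [0, 0, 0], "rot": [0, 0, 0]}, {"grip": 0.3, "dp": [0, 0, 0], "rot": [0, 0, 0]}, {"grip": 0, "dp": [0, 0, -0.3], "rot": [0, 0, 0]}, {"grip": 0, "dp": [0, 0, -1.0], "rot": [0, 0, 0]}, {"grip": 0, "dp": [0, 0, -1.6], "rot": [0, 0, 0]}]}}

```text
t: 9.93
tcp_pos: [0.5441, -0.1741, 0.1457]
eef_rot: [-180.0, 0.0, 2.6]
force: [0.0, 0.2, -0.7]
width: 0.0856
finger_force: 0.0
```

Request:
{"name": "arm_command", "arguments": {"rows": [{"grip": 0, "dp": [-0.3, -0.4, 0], "rot": [0, 0, 0]}, {"grip": 0, "dp": [-0.7, -0.9, 0], "rot": [0, 0, 0]}, {"grip": 0, "dp": [-1.1, -1.4, 0], "rot": [0, 0, 0.1]}, {"grip": 0, "dp": [-1.23, -1.55, 0.2], "rot": [0, 0, 0.1]}, {"grip": 0, "dp": [-1.23, -1.55, 0.5], "rot": [0, 0, 0.1]}]}}

```text
t: 10.55
tcp_pos: [0.4659, -0.0837, 0.1149]
eef_rot: [180.0, -0.1, 2.0]
force: [0.9, 0.3, 0.6]
width: 0.0853
finger_force: 0.0
```

```bash
python3 - <<'E'
from h import *
st();go(465.5,-84.5,47.5,2)
E
```

```text
10.55 [465.9 -83.7 114.9] [ 1.7997e+02 -6.0000e-02  2.0400e+00] F [0.9 0.3 0.6] w 85.3 ff 0.0 [ 20.  25. -18. 117.  12.  40. -94.]
dp [-0.008, 0.012, 1.123] rot [0.005, -0.01, 0.007]
```

Request:
{"name": "arm_command", "arguments": {"rows": [{"grip": 0, "dp": [0, 0, 0.4], "rot": [0, 0, 0]}, {"grip": 0, "dp": [0, 0, 0.8], "rot": [0, 0, 0]}, {"grip": 0, "dp": [0, 0, 1.0], "rot": [0, 0, 0]}, {"grip": 0, "dp": [0, 0, 1.12], "rot": [0, 0, 0]}, {"grip": 0, "dp": [0, 0, 1.12], "rot": [0, 0, 0]}]}}

```text
t: 11.18
tcp_pos: [0.4665, -0.0845, 0.0471]
eef_rot: [180.0, 0.0, 2.0]
force: [-0.6, -0.2, -0.7]
width: 0.0856
finger_force: 0.0
```

Request:
{"name": "arm_command", "arguments": {"rows": [{"grip": 0.6, "dp": [0, 0, 0], "rot": [0, 0, 0]}, {"grip": 0.68, "dp": [0, 0, 0], "rot": [0, 0, 0]}, {"grip": 0.72, "dp": [0, 0, 0], "rot": [0, 0, 0]}, {"grip": 0.728, "dp": [0, 0, 0], "rot": [0, 0, 0]}, {"grip": 0.728, "dp": [0, 0, 0], "rot": [0, 0, 0]}]}}

```text
t: 11.8
tcp_pos: [0.4666, -0.0845, 0.0473]
eef_rot: [180.0, -0.0, 2.0]
force: [-1.1, 0.1, 5.3]
width: 0.0236
finger_force: 11.1
```

Request:
{"name": "arm_command", "arguments": {"rows": [{"grip": 0.728, "dp": [0, 0, -0.25], "rot": [0, 0, 0]}, {"grip": 0.728, "dp": [0, 0, -0.6], "rot": [0, 0, 0]}, {"grip": 0.728, "dp": [0, 0, -1.0], "rot": [0, 0, 0]}, {"grip": 0.728, "dp": [0, 0, -1.4], "rot": [0, 0, 0]}, {"grip": 0.728, "dp": [0, 0, -1.85], "rot": [0, 0, 0]}]}}

```text
t: 12.42
tcp_pos: [0.4658, -0.0845, 0.1582]
eef_rot: [-180.0, 0.1, 2.0]
force: [-0.6, 0.1, -4.0]
width: 0.0238
finger_force: 8.9
```

```bash
python3 - <<'E'
from h import *
st()
im=snap('side','pics/s8.png').astype(int)
a=cv2.imread('pics/s7.png')[:,:,::-1].astype(int)
d=(np.abs(im-a).sum(2)>90)
print(proj('side',[[.466,-.045,.162],[.466,-.045,.06],[.52,-.045,.09],[.466,-.124,.06]]))
for v in range(170,245,3): print(v,''.join('#' if d[v,u] else '.' for u in range(225,310)))
E
```

```text
12.43 [465.8 -84.5 158.2] [-1.7998e+02  9.0000e-02  1.9600e+00] F [-0.6  0.1 -4. ] w 23.8 ff 8.9 [ 22.  21. -20. 114.  10.  47. -92.]
[[247.55308714 179.24456911]
 [248.19784865 206.56921957]
 [263.9635465  197.73481632]
 [250.6709702  218.35063521]]
170 ...................############........############################..................
173 ....................##########.........############################..................
176 ....................##########...........#########################...................
179 ....................########............##########################...................
182 ....................########............##########################...................
185 ....................########............##########################...................
188 ..................######................##########################...................
191 ..................######................##########################...................
194 ..................#######.................######################.....................
197 ..................########.........
[... 700 characters left out ...]
..#####......############....##.############..........................
224 ................####.......................#######..#####............................
227 .................###.............................###...#.............................
230 ................####...................#..........####...............................
233 ............#########........#........####.......#######.............................
236 ............#########............###.###........########.............................
239 .............##########...................##############.............................
242 .............###########..................###############............................
```

The plate hangs vertical. I'll push it against the fence, tighten, carry it back and lay it down.

Request:
{"name": "arm_command", "arguments": {"rows": [{"grip": 0.728, "dp": [0.4, 0, 0], "rot": [0, 0, 0]}, {"grip": 0.728, "dp": [0.8, 0, 0], "rot": [0, 0, 0]}, {"grip": 0.728, "dp": [1.2, 0, 0], "rot": [0, 0, 0]}, {"grip": 0.728, "dp": [1.5, 0, 0], "rot": [0, 0, 0]}, {"grip": 0.728, "dp": [1.7, 0, 0], "rot": [0, 0, 0]}]}}

```text
t: 13.1
tcp_pos: [0.5683, -0.081, 0.1567]
eef_rot: [-180.0, 0.1, 2.0]
force: [-0.7, -0.8, -3.2]
width: 0.0234
finger_force: 5.6
```

Request:
{"name": "arm_command", "arguments": {"rows": [{"grip": 0.728, "dp": [0.2, 0, 0], "rot": [0, 0, 0]}, {"grip": 0.728, "dp": [0.4, 0, 0], "rot": [0, 0, 0]}, {"grip": 0.728, "dp": [0.6, 0, 0.1], "rot": [0, 0, 0]}, {"grip": 0.728, "dp": [0.7, 0, 0.25], "rot": [0, 0, 0]}, {"grip": 0.8, "dp": [0.7, 0, 0.25], "rot": [0, 0, 0]}]}}

```text
t: 13.72
tcp_pos: [0.6096, -0.0797, 0.1423]
eef_rot: [-180.0, 0.1, 2.0]
force: [-1.7, 0.0, -1.5]
width: 0.018
finger_force: 38.6
```

Request:
{"name": "arm_command", "arguments": {"rows": [{"grip": 0.8, "dp": [0, 0, 0], "rot": [0, 0, 0]}, {"grip": 0.8, "dp": [-0.5, 0, 0], "rot": [0, 0, 0]}, {"grip": 0.8, "dp": [-1.1, 0, 0], "rot": [0, 0, 0]}, {"grip": 0.8, "dp": [-1.8, 0, 0], "rot": [0, 0, 0]}, {"grip": 0.8, "dp": [-2.2, 0, 0], "rot": [0, 0, 0]}]}}

```text
t: 14.35
tcp_pos: [0.4778, -0.0842, 0.144]
eef_rot: [180.0, -0.1, 2.0]
force: [0.9, 0.4, -1.7]
width: 0.0179
finger_force: 30.7
```

```bash
python3 - <<'E'
from h import *
st()
im=snap('side','pics/s9.png').astype(int)
a=cv2.imread('pics/s7.png')[:,:,::-1].astype(int)
d=(np.abs(im-a).sum(2)>90)
print(proj('side',[[.475,-.045,.148],[.475,-.045,.05],[.42,-.045,.062],[.42,-.124,.062]]))
for v in range(170,245,3): print(v,''.join('#' if d[v,u] else '.' for u in range(225,310)))
E
```

```text
14.35 [477.8 -84.2 144. ] [ 1.7996e+02 -1.3000e-01  1.9700e+00] F [ 0.9  0.4 -1.7] w 17.9 ff 30.7 [ 21.  23. -20. 114.  11.  45. -93.]
[[250.3738806  182.96128277]
 [250.88988857 208.96119646]
 [234.60588025 206.95101442]
 [236.36648041 218.81893254]]
170 .....................##############....############################..................
173 .......................############....############################..................
176 .......................###########.......#########################...................
179 .......................###########......##########################...................
182 ........................########........##########################...................
185 .......................#########........##########################...................
188 ........................########........##########################...................
191 .........................######.........##########################...................
194 ...........................#####..........######################.....................
197 ...........................######.
[... 701 characters left out ...]
..........###................##.############..........................
224 ...........................................#######..#####............................
227 .................................................###...#.............................
230 .................###...................#..........####...............................
233 ..............#######........#........####.......#######.............................
236 ...............######............###.###........########.............................
239 .............##########.###...............##############.............................
242 .............###############..............###############............................
```

```bash
python3 - <<'E'
from h import *
s=cv2.imread('pics/s9.png');t=snap('top','pics/t9.png')[:,:,::-1]
cv2.imwrite('pics/s9c.png',cv2.resize(np.hstack([s[160:260,215:315],t[170:270,200:330]]),None,fx=3.4,fy=4,interpolation=cv2.INTER_CUBIC))
E
```

```text
(no output)
```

View pics/s9c.png

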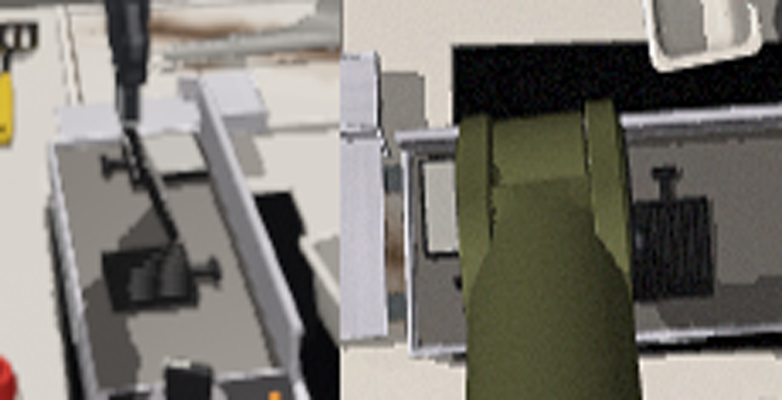

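The arm held too loosely on that quicker carry, and plate B's edge swung back toward +x. I'll redo it so that fence corner and bed hold the tilt.

Request:
{"name": "arm_command", "arguments": {"rows": [{"grip": 0.735, "dp": [0, 0, -0.25], "rot": [0, 0, 0]}, {"grip": 0.73, "dp": [0.3, 0, -0.25], "rot": [0, 0, 0]}, {"grip": 0.73, "dp": [0.7, 0, -0.25], "rot": [0, 0, 0]}, {"grip": 0.73, "dp": [1.1, 0, -0.25], "rot": [0, 0, 0]}, {"grip": 0.73, "dp": [1.4, 0, -0.25], "rot": [0, 0, 0]}]}}

```text
t: 15.08
tcp_pos: [0.5647, -0.0809, 0.1587]
eef_rot: [-180.0, -0.2, 2.0]
force: [0.4, -0.1, -0.7]
width: 0.0232
finger_force: 0.0
```

Request:
{"name": "arm_command", "arguments": {"rows": [{"grip": 0.73, "dp": [0.2, 0, 0], "rot": [0, 0, 0]}, {"grip": 0.73, "dp": [0.4, 0, 0], "rot": [0, 0, 0]}, {"grip": 0.73, "dp": [0.6, 0, 0.1], "rot": [0, 0, 0]}, {"grip": 0.73, "dp": [0.75, 0, 0.2], "rot": [0, 0, 0]}, {"grip": 0.73, "dp": [0.75, 0, 0.25], "rot": [0, 0, 0]}]}}

```text
t: 15.7
tcp_pos: [0.6076, -0.0795, 0.1422]
eef_rot: [-180.0, 0.0, 2.0]
force: [-0.3, -0.2, -0.6]
width: 0.0227
finger_force: 0.0
```

```bash
python3 - <<'E'
from h import *
st()
E
```

```text
15.7 [607.6 -79.5 142.2] [-1.7998e+02  5.0000e-02  1.9700e+00] F [-0.3 -0.2 -0.6] w 22.7 ff 0.0 [ 17.  33. -19.  95.  12.  54. -94.]
```

The fingers read 0 N, so plate B has dropped. I'll move clear toward the turner (the next job) and look at the scene on the way.

Request:
{"name": "arm_command", "arguments": {"rows": [{"grip": 0.5, "dp": [0, 0, -0.6], "rot": [0, 0, 0]}, {"grip": 0, "dp": [0, 0, -1.2], "rot": [0, 0, 1.7]}, {"grip": 0, "dp": [0, 0, -1.8], "rot": [0, 0, 3.4]}, {"grip": 0, "dp": [0, 0, -1.8], "rot": [0, 0, 5.1]}, {"grip": 0, "dp": [0, 0, -1.8], "rot": [0, 0, 6.8]}]}}

```text
t: 16.32
tcp_pos: [0.607, -0.0797, 0.2516]
eef_rot: [-180.0, -0.0, -39.2]
force: [-0.2, -0.8, -0.0]
width: 0.0854
finger_force: 0.0
```

```bash
python3 - <<'E'
from h import *
st();go(368,302,200,-94)
E
```

```text
16.32 [607.  -79.7 251.6] [-1.7999e+02 -3.0000e-02 -3.9180e+01] F [-0.2 -0.8 -0. ] w 85.4 ff 0.0 [  11.   27.   -9.   86.    4.   67. -128.]
dp [-7.107, -2.415, 0.857] rot [-0.004, -0.003, 9.137]
```

Request:
{"name": "arm_command", "arguments": {"rows": [{"grip": 0, "dp": [-0.9, -0.3, 0], "rot": [0, 0, -1.7]}, {"grip": 0, "dp": [-1.8, -0.6, 0], "rot": [0, 0, -3.4]}, {"grip": 0, "dp": [-2.7, -0.9, 0], "rot": [0, 0, -5.1]}, {"grip": 0, "dp": [-3.6, -1.2, 0], "rot": [0, 0, -6.8]}, {"grip": 0, "dp": [-4.5, -1.5, 0], "rot": [0, 0, -8.5]}]}}

```text
t: 16.95
tcp_pos: [0.452, 0.1609, 0.2512]
eef_rot: [180.0, -0.0, 12.5]
force: [0.1, 1.2, 0.5]
width: 0.0856
finger_force: 0.0
```

Request:
{"name": "arm_command", "arguments": {"rows": [{"grip": 0, "dp": [-0.2, -0.5, 0.2], "rot": [0, 0, -1.7]}, {"grip": 0, "dp": [-0.4, -1.0, 0.4], "rot": [0, 0, -3.4]}, {"grip": 0, "dp": [-0.6, -1.5, 0.6], "rot": [0, 0, -5.1]}, {"grip": 0, "dp": [-0.8, -2.0, 0.8], "rot": [0, 0, -6.8]}, {"grip": 0, "dp": [-0.96, -2.5, 0.85], "rot": [0, 0, -8.5]}]}}

```text
t: 17.58
tcp_pos: [0.3644, 0.2943, 0.1994]
eef_rot: [-180.0, 0.1, 63.5]
force: [0.7, -0.2, -0.2]
width: 0.0854
finger_force: 0.0
```

```bash
python3 - <<'E'
from h import *
st();go(368,302,100,86)
s=snap('side','pics/s10.png');t=snap('top','pics/t10.png')
a=cv2.resize(s[165:290,215:330,::-1],None,fx=3.2,fy=3.2,interpolation=cv2.INTER_CUBIC)
b=cv2.resize(t[175:275,180:310,::-1],None,fx=3.2,fy=3.2,interpolation=cv2.INTER_CUBIC)
h=max(a.shape[0],b.shape[0]);p=lambda i:cv2.copyMakeBorder(i,0,h-i.shape[0],0,0,0)
cv2.imwrite('pics/c10.png',np.hstack([p(a),p(b)]))
E
```

```text
17.57 [364.4 294.3 199.4] [-1.7999e+02  8.0000e-02  6.3500e+01] F [ 0.7 -0.2 -0.2] w 85.4 ff 0.0 [-12.  20. -40. 111.  16.  54. -87.]
dp [0.145, -0.003, 1.657] rot [-0.004, 0.013, -3.75]
```

View pics/c10.png

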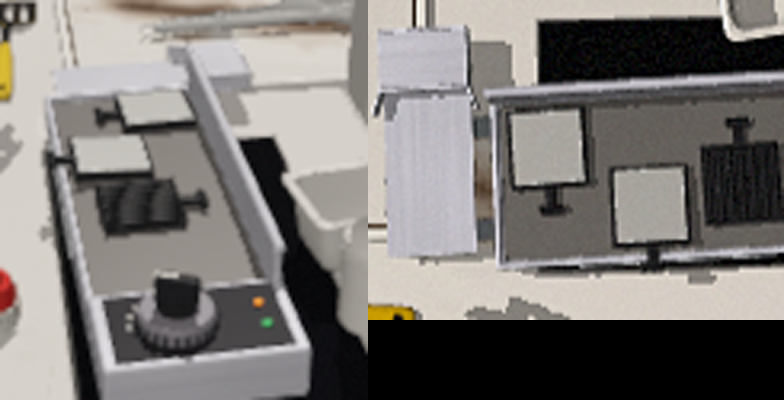

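Plate B fell back smooth side up and slid forward. Its lug is now over the front lip, at about crop (653,258) in the top view. Next I'll check that the turner hasn't moved, locate B's lug, and align over the turner.

Request:
{"name": "arm_command", "arguments": {"rows": [{"grip": 0, "dp": [0.05, 0, 0.2], "rot": [0, 0, -1.5]}, {"grip": 0, "dp": [0.1, 0, 0.5], "rot": [0, 0, -3.0]}, {"grip": 0, "dp": [0.15, 0, 0.9], "rot": [0, 0, -3.75]}, {"grip": 0, "dp": [0.15, 0, 1.2], "rot": [0, 0, -3.75]}, {"grip": 0, "dp": [0.15, 0, 1.5], "rot": [0, 0, -3.75]}]}}

```text
t: 18.3
tcp_pos: [0.37, 0.3013, 0.1094]
eef_rot: [180.0, 0.0, 85.5]
force: [0.0, 0.8, -0.2]
width: 0.0854
finger_force: 0.0
```

```bash
python3 - <<'E'
from h import *
st();go(368,302,3,86)
for f in ('side0','s10'):
    i=cv2.imread(f'pics/{f}.png');m=cv2.inRange(cv2.cvtColor(i,cv2.COLOR_BGR2HSV),(20,150,80),(35,255,255));m[:150]=0;m[210:]=0;m[:,300:]=0
    v,u=np.nonzero(m);print(f,len(u),u.mean(),v.mean(),u.min(),u.max(),v.min(),v.max())
c=lambda u,v,z:np.round(onz('top',180+(u-368)/3.2,175+v/3.2,z)[:2]*1000,1)
print('B lug',c(653,258,.06),'slab',[c(*p,.058).tolist() for p in [(613,168),(687,165),(690,243),(616,245)]])
print('A lug',c(552,200,.056),'slab',[c(*p,.058).tolist() for p in [(512,110),(583,108),(585,186),(515,187)]])
E
```

```text
18.3 [370.  301.3 109.4] [1.7999e+02 4.0000e-02 8.5520e+01] F [ 0.   0.8 -0.2] w 85.4 ff 0.0 [-14.  29. -41. 117.  27.  44. -76.]
dp [0.01, -0.034, 1.774] rot [0.001, 0.007, -0.08]
side0 72 215.36111111111111 187.54166666666666 213 217 178 195
s10 72 215.36111111111111 187.54166666666666 213 217 178 195
B lug [411.1 -89.3] slab [[501.1, -51.2], [502.3, -125.0], [425.0, -126.1], [424.8, -53.0]]
A lug [470.8   9.9] slab [[561.8, 49.0], [562.1, -22.1], [483.8, -23.2], [484.5, 46.3]]
```

Request:
{"name": "arm_command", "arguments": {"rows": [{"grip": 0, "dp": [0, -0.03, 0.5], "rot": [0, 0, 0]}, {"grip": 0, "dp": [0, -0.03, 1.0], "rot": [0, 0, 0]}, {"grip": 0, "dp": [0, -0.03, 1.4], "rot": [0, 0, 0]}, {"grip": 0, "dp": [0, -0.03, 1.65], "rot": [0, 0, 0]}, {"grip": 0, "dp": [0, -0.03, 1.74], "rot": [0, 0, 0]}]}}

```text
t: 18.92
tcp_pos: [0.3679, 0.3019, 0.0052]
eef_rot: [-180.0, 0.1, 85.6]
force: [0.1, 0.5, -0.3]
width: 0.0853
finger_force: 0.0
```

Request:
{"name": "arm_command", "arguments": {"rows": [{"grip": 0.6, "dp": [0, 0, 0], "rot": [0, 0, 0]}, {"grip": 0.85, "dp": [0, 0, 0], "rot": [0, 0, 0]}, {"grip": 1, "dp": [0, 0, 0], "rot": [0, 0, 0]}, {"grip": 1, "dp": [0, 0, 0], "rot": [0, 0, 0]}, {"grip": 1, "dp": [0, 0, 0], "rot": [0, 0, 0]}]}}

```text
t: 19.55
tcp_pos: [0.3682, 0.3025, 0.0061]
eef_rot: [180.0, -0.0, 85.7]
force: [-0.5, -1.8, 5.1]
width: 0.0092
finger_force: 58.5
```

Request:
{"name": "arm_command", "arguments": {"rows": [{"grip": 1, "dp": [0, 0, -0.3], "rot": [0, 0, 0]}, {"grip": 1, "dp": [0, 0, -0.8], "rot": [0, 0, 0]}, {"grip": 1, "dp": [0, 0, -1.3], "rot": [0, 0, 0]}, {"grip": 1, "dp": [0, 0, -1.8], "rot": [0, 0, 0]}, {"grip": 1, "dp": [0, 0, -2.0], "rot": [0, 0, 0]}]}}

```text
t: 20.18
tcp_pos: [0.3683, 0.3028, 0.127]
eef_rot: [179.9, -0.1, 85.6]
force: [-0.3, 1.1, -1.1]
width: 0.0092
finger_force: 58.9
```

```bash
python3 - <<'E'
from h import *
st();go(395,134,130,1.7)
E
```

```text
20.18 [368.3 302.8 127. ] [ 1.7991e+02 -7.0000e-02  8.5640e+01] F [-0.3  1.1 -1.1] w 9.2 ff 58.9 [-13.  27. -42. 116.  26.  46. -75.]
dp [-2.771, 0.658, -0.053] rot [0.003, -0.021, 13.99]
```

Request:
{"name": "arm_command", "arguments": {"rows": [{"grip": 1, "dp": [-0.3, 0.06, 0], "rot": [0, 0, 1.5]}, {"grip": 1, "dp": [-0.6, 0.12, 0], "rot": [0, 0, 3.2]}, {"grip": 1, "dp": [-0.9, 0.2, 0], "rot": [0, 0, 4.9]}, {"grip": 1, "dp": [-1.2, 0.27, 0], "rot": [0, 0, 6.6]}, {"grip": 1, "dp": [-1.4, 0.33, 0], "rot": [0, 0, 8.2]}]}}

```text
t: 20.8
tcp_pos: [0.381, 0.2159, 0.125]
eef_rot: [180.0, 0.1, 36.1]
force: [0.0, -0.4, -0.9]
width: 0.0096
finger_force: 58.9
```

Request:
{"name": "arm_command", "arguments": {"rows": [{"grip": 1, "dp": [-0.2, 0.4, 0], "rot": [0, 0, 1.6]}, {"grip": 1, "dp": [-0.4, 0.8, 0], "rot": [0, 0, 3.2]}, {"grip": 1, "dp": [-0.6, 1.2, 0], "rot": [0, 0, 4.6]}, {"grip": 1, "dp": [-0.6, 1.27, 0], "rot": [0, 0, 5.4]}, {"grip": 1, "dp": [-0.6, 1.27, 0], "rot": [0, 0, 5.7]}]}}

```text
t: 21.42
tcp_pos: [0.3975, 0.134, 0.1252]
eef_rot: [180.0, 0.0, 2.2]
force: [-0.3, -0.7, -0.4]
width: 0.0091
finger_force: 58.9
```

```bash
python3 - <<'E'
from h import *
st();go(396,133.5,38,1.7)
t=snap('top','pics/t11.png')
hs=cv2.cvtColor(t,cv2.COLOR_RGB2HSV);m=cv2.inRange(hs,(20,150,60),(35,255,255));m[300:]=0
v,u=np.nonzero(m);print(len(u),u.min(),u.max(),v.min(),v.max())
d=(t.max(2)<70).astype(np.uint8)
for r in range(186,262,3):print(r,''.join('#' if d[r,q] else '.' for q in range(165,240)))
E
```

```text
21.43 [397.5 134.  125.2] [1.7997e+02 4.0000e-02 2.1500e+00] F [-0.3 -0.7 -0.4] w 9.1 ff 58.9 [  -7.   20.  -19.  124.   10.   38. -122.]
dp [-0.024, 0.006, 1.454] rot [0.005, 0.006, 0.076]
212 190 198 269 299
186 ....................................................................#######
189 ....................................................................#######
192 ..............................................#.....................#######
195 ..............................................#.....................#######
198 ..............................................#.....................#######
201 ..............................................#............................
204 ...................#.......................................................
207 ..................#.....................................................###
210 ..........................................................#................
213 ...............#########################........#.........#................
216 ................####...###....###...####........#.........##...............
219 ......
[... 489 characters left out ...]
...###################.....................#..#...#.....###.
240 #######..................#####............................######.#..#######
243 ##########................####.....................#......#.#.##...........
246 #################.........###......................####...#................
249 ########################..###.............................##...............
252 #############################.............................##...............
255 .##############################...........................####.............
258 ...###################################.######.........................#####
261 .....#####################################.##..............................
```

```bash
python3 - <<'E'
from h import *
im=cv2.imread('pics/t11.png');d=im.max(2)<70
P=[]
for r in range(214,234):
    q=np.nonzero(d[r,175:210])[0]+175;P.append((q.min(),q.max(),(q.min()+q.max())/2,r))
P=np.array(P)
for z in(.122,.13):
  W=np.array([onz('top',p[2],p[3],z)[:2] for p in P])*1000
  k=np.polyfit(W[:,0],W[:,1],1);print(z,W[0],W[-1],'angle',np.degrees(np.arctan(k[0])),'width',np.ptp([onz('top',P[10,0]-.5,P[10,3],z)[1],onz('top',P[10,1]+.5,P[10,3],z)[1]]))
print('tip',onz('top',192.5,212.5,.125)*1000)
E
```

```text
0.122 [540.76515181 139.83057134] [483.04365354 136.40240183] angle 2.783586625002957 width 0.07536121738914482
0.13 [539.7007424 137.9979035] [482.38388363 134.59376615] angle 2.7835866250030374 width 0.07483291985260844
tip [544.90302188 137.66766316 125.        ]
```

Request:
{"name": "arm_command", "arguments": {"rows": [{"grip": 1, "dp": [0, 0, 0.3], "rot": [0, 0, 0.18]}, {"grip": 1, "dp": [0, 0, 0.7], "rot": [0, 0, 0.18]}, {"grip": 1, "dp": [0, 0, 1.1], "rot": [0, 0, 0.18]}, {"grip": 1, "dp": [0, 0, 1.35], "rot": [0, 0, 0.18]}, {"grip": 1, "dp": [0, 0, 1.43], "rot": [0, 0, 0.18]}]}}

```text
t: 22.1
tcp_pos: [0.3969, 0.1349, 0.039]
eef_rot: [180.0, 0.1, 1.3]
force: [-0.3, -0.2, 0.3]
width: 0.0094
finger_force: 58.9
```

Request:
{"name": "arm_command", "arguments": {"rows": [{"grip": 1, "dp": [0, 0, 0], "rot": [0, 0, 0]}, {"grip": 1, "dp": [0.2, 0, 0], "rot": [0, 0, 0]}, {"grip": 1, "dp": [0.5, 0, 0], "rot": [0, 0, 0]}, {"grip": 1, "dp": [0.8, 0, 0], "rot": [0, 0, 0]}, {"grip": 1, "dp": [1.0, 0, 0], "rot": [0, 0, 0]}]}}

```text
t: 22.72
tcp_pos: [0.4595, 0.1358, 0.0405]
eef_rot: [-180.0, -0.1, 1.1]
force: [-0.7, 0.4, -0.3]
width: 0.0092
finger_force: 58.9
```

```bash
python3 - <<'E'
from h import *
st();go(499,136.5,38,1.7)
E
```

```text
22.73 [459.5 135.8  40.5] [-1.7996e+02 -1.0000e-01  1.1500e+00] F [-0.7  0.4 -0.3] w 9.2 ff 58.9 [  -9.   32.  -15.  121.   16.   29. -125.]
dp [0.658, 0.002, 0.043] rot [-0.006, -0.017, -0.092]
```

Next, the final insertion: a slow push to the wall, then lower.

Request:
{"name": "arm_command", "arguments": {"rows": [{"grip": 1, "dp": [0.15, 0, 0.03], "rot": [0, 0, -0.05]}, {"grip": 1, "dp": [0.3, 0, 0.03], "rot": [0, 0, -0.08]}, {"grip": 1, "dp": [0.45, 0, 0.05], "rot": [0, 0, -0.08]}, {"grip": 1, "dp": [0.58, 0, 0.07], "rot": [0, 0, -0.08]}, {"grip": 1, "dp": [0.66, 0, 0.07], "rot": [0, 0, -0.08]}]}}

```text
t: 23.35
tcp_pos: [0.4966, 0.1364, 0.0354]
eef_rot: [180.0, 0.1, 1.7]
force: [-8.3, -0.2, 2.7]
width: 0.0092
finger_force: 59.4
```

```bash
python3 - <<'E'
from h import *
st()
E
```

```text
23.35 [496.6 136.4  35.4] [1.7997e+02 1.1000e-01 1.6600e+00] F [-8.3 -0.2  2.7] w 9.2 ff 59.4 [  -8.   34.  -15.  116.   16.   32. -123.]
```

Request:
{"name": "arm_command", "arguments": {"rows": [{"grip": 0.6, "dp": [0, 0, 0], "rot": [0, 0, 0]}, {"grip": 0.5, "dp": [0, 0, 0], "rot": [0, 0, 0]}, {"grip": 0.5, "dp": [0, 0, -0.5], "rot": [0, 0, 0]}, {"grip": 0.2, "dp": [0, 0, -1.2], "rot": [0, 0, 0]}, {"grip": 0, "dp": [0, 0, -1.6], "rot": [0, 0, 0]}]}}

```text
t: 23.98
tcp_pos: [0.4978, 0.1368, 0.1338]
eef_rot: [-180.0, -0.1, 1.7]
force: [-0.2, -0.4, -0.2]
width: 0.0768
finger_force: 0.0
```

Request:
{"name": "arm_command", "arguments": {"rows": [{"grip": 0, "dp": [-0.2, 0.6, 0], "rot": [0, 0, -0.2]}, {"grip": 0, "dp": [-0.4, 1.2, 0], "rot": [0, 0, -0.2]}, {"grip": 0, "dp": [-0.55, 1.8, 0], "rot": [0, 0, -0.2]}, {"grip": 0, "dp": [-0.59, 2.1, 0.3], "rot": [0, 0, -0.2]}, {"grip": 0, "dp": [-0.59, 2.1, 0.5], "rot": [0, 0, -0.2]}]}}

```text
t: 24.6
tcp_pos: [0.4652, 0.0081, 0.1013]
eef_rot: [180.0, -0.0, 2.7]
force: [0.0, 0.7, 0.2]
width: 0.0854
finger_force: 0.0
```

```bash
python3 - <<'E'
from h import *
st();go(465.5,10,47.5,3)
t=snap('top','pics/t12.png')
hs=cv2.cvtColor(t,cv2.COLOR_RGB2HSV);m=cv2.inRange(hs,(20,150,60),(35,255,255));m[300:]=0
v,u=np.nonzero(m);print(len(u),u.min(),u.max(),v.min(),v.max())
for z in (.042,):
    print('tail',onz('top',np.median(u[v>=v.max()-2]),v.max()+.5,.05)*1000,'front of handle',onz('top',np.median(u[v<=v.min()+2]),v.min(),.05)*1000)
E
```

```text
24.6 [465.2   8.1 101.3] [ 1.7996e+02 -1.0000e-02  2.6900e+00] F [0.  0.7 0.2] w 85.4 ff 0.0 [   9.   25.  -19.  119.   13.   37. -105.]
dp [0.006, -0.031, 0.897] rot [0.006, -0.001, -0.051]
6 197 197 256 261
tail [398.26656027 139.4029645   50.        ] front of handle [415.57490857 139.49786755  50.        ]
```

Request:
{"name": "arm_command", "arguments": {"rows": [{"grip": 0, "dp": [0, -0.03, 0.3], "rot": [0, 0, 0]}, {"grip": 0, "dp": [0, -0.03, 0.6], "rot": [0, 0, 0]}, {"grip": 0, "dp": [0, -0.03, 0.8], "rot": [0, 0, 0]}, {"grip": 0, "dp": [0, -0.03, 0.91], "rot": [0, 0, 0]}, {"grip": 0, "dp": [0, -0.03, 0.91], "rot": [0, 0, 0]}]}}

```text
t: 25.28
tcp_pos: [0.4653, 0.0118, 0.0469]
eef_rot: [-180.0, 0.0, 2.9]
force: [-0.3, 0.3, -0.4]
width: 0.0856
finger_force: 0.0
```

Request:
{"name": "arm_command", "arguments": {"rows": [{"grip": 0.6, "dp": [0, 0, 0], "rot": [0, 0, 0]}, {"grip": 0.68, "dp": [0, 0, 0], "rot": [0, 0, 0]}, {"grip": 0.72, "dp": [0, 0, 0], "rot": [0, 0, 0]}, {"grip": 0.73, "dp": [0, 0, 0], "rot": [0, 0, 0]}, {"grip": 0.73, "dp": [0, 0, 0], "rot": [0, 0, 0]}]}}

```text
t: 25.9
tcp_pos: [0.4655, 0.0114, 0.0474]
eef_rot: [180.0, -0.0, 2.9]
force: [-0.9, -1.6, 3.9]
width: 0.0235
finger_force: 13.5
```

Request:
{"name": "arm_command", "arguments": {"rows": [{"grip": 0.73, "dp": [0, 0, -0.25], "rot": [0, 0, 0]}, {"grip": 0.73, "dp": [0, 0, -0.6], "rot": [0, 0, 0]}, {"grip": 0.73, "dp": [0, 0, -1.0], "rot": [0, 0, 0]}, {"grip": 0.73, "dp": [0, 0, -1.4], "rot": [0, 0, 0]}, {"grip": 0.73, "dp": [0, 0, -1.85], "rot": [0, 0, 0]}]}}

```text
t: 26.52
tcp_pos: [0.4646, 0.0112, 0.1583]
eef_rot: [-180.0, 0.1, 2.9]
force: [0.2, -0.3, -4.3]
width: 0.0237
finger_force: 12.1
```

```bash
python3 - <<'E'
from h import *
st()
im=snap('side','pics/s12.png').astype(int)
for v in range(150,222,3): print(v,''.join('#' if im[v,u].max()<60 else ('+' if im[v,u].min()>140 else '.') for u in range(215,300)))
E
```

```text
26.52 [464.6  11.2 158.3] [-1.80e+02  1.00e-01  2.86e+00] F [ 0.2 -0.3 -4.3] w 23.7 ff 12.1 [  11.   21.  -21.  115.   10.   46. -103.]
150 .........................#####....##.................................................
153 .........................######....#.................................................
156 ..........................######..##.................................................
159 ..........................##########..................+++++++++++++++++++++++++++++++
162 +++++++++++++++++++++++++++.#######..++++++++++++++++++++++++++++++++++++++++++++++++
165 +++++++++++++++++++++++++++..####...................+++++++++++++++++++++++++++++++++
168 ++++++++++++++++++++.++++++...###.++++......................................+....++++
171 +++++++++++++++++++++++++++...###.+++++++++++++++++++++++++++++++++++++++++++++++++++
174 +++++++++++++++++++++.++++++......+++++++++++++++.......+..........++...+++++++++++++
177 ++++++++++++++++++++++.++++.##.++++++++++++++++++..++++++...+++++++++++++++++++++++++
180 +++++++++++++++++++++++++++.###.+++++++++++++++++++++++++.++
[... 495 characters left out ...]
++.............###.................................+++++++++++++++++++
201 +++++++++++++++++.............####.................................++++++++++++++++++
204 ++++++++++++++++++.............#.....................................++++++++++++++++
207 ++++++++++++++++++...............++++++++++...........................+++++++++++++++
210 ++++++++++++++.++++............++++++++++++++..........................++++##########
213 +++++++++++++..#..+...#.......++++++++++++++++...........................+++.########
216 +++++++++++++..###....##......+++++++++++++++++...........................+++.#######
219 ++++++++++++++.#...+...#########################...........................++++######
```

Plate A hangs vertical. I'll push it over the fence, then bring its edge down onto the bed.

Request:
{"name": "arm_command", "arguments": {"rows": [{"grip": 0.73, "dp": [0.4, 0, 0], "rot": [0, 0, 0]}, {"grip": 0.73, "dp": [0.8, 0, 0], "rot": [0, 0, 0]}, {"grip": 0.73, "dp": [1.1, 0, 0], "rot": [0, 0, 0]}, {"grip": 0.73, "dp": [1.4, 0, 0], "rot": [0, 0, 0]}, {"grip": 0.73, "dp": [1.6, 0, 0], "rot": [0, 0, 0]}]}}

```text
t: 27.2
tcp_pos: [0.5616, 0.0161, 0.157]
eef_rot: [-180.0, 0.1, 2.9]
force: [0.7, 0.1, -3.4]
width: 0.0232
finger_force: 11.8
```

Request:
{"name": "arm_command", "arguments": {"rows": [{"grip": 0.73, "dp": [0.2, 0, 0], "rot": [0, 0, 0]}, {"grip": 0.73, "dp": [0.4, 0, 0], "rot": [0, 0, 0]}, {"grip": 0.73, "dp": [0.6, 0, 0.1], "rot": [0, 0, 0]}, {"grip": 0.732, "dp": [0.7, 0, 0.2], "rot": [0, 0, 0]}, {"grip": 0.735, "dp": [0.7, 0, 0.25], "rot": [0, 0, 0]}]}}

```text
t: 27.82
tcp_pos: [0.603, 0.0183, 0.1423]
eef_rot: [-180.0, 0.1, 2.9]
force: [-2.2, 0.9, -0.9]
width: 0.0229
finger_force: 16.8
```

Request:
{"name": "arm_command", "arguments": {"rows": [{"grip": 0.735, "dp": [-0.05, 0, 0.12], "rot": [0, 0, 0]}, {"grip": 0.735, "dp": [-0.12, 0, 0.25], "rot": [0, 0, 0]}, {"grip": 0.735, "dp": [-0.18, 0, 0.38], "rot": [0, 0, 0]}, {"grip": 0.735, "dp": [-0.24, 0, 0.48], "rot": [0, 0, 0]}, {"grip": 0.735, "dp": [-0.28, 0, 0.55], "rot": [0, 0, 0]}]}}

```text
t: 28.45
tcp_pos: [0.5898, 0.0179, 0.1123]
eef_rot: [-180.0, -0.5, 2.9]
force: [4.4, 0.7, 5.3]
width: 0.0229
finger_force: 22.4
```

```bash
python3 - <<'E'
from h import *
st()
im=snap('side','pics/s13.png').astype(int)
for v in range(156,222,3): print(v,''.join('#' if im[v,u].max()<60 else ('+' if im[v,u].min()>140 else '.') for u in range(215,310)))
E
```

```text
28.45 [589.8  17.9 112.3] [-179.97   -0.51    2.86] F [4.4 0.7 5.3] w 22.9 ff 22.4 [   8.   33.  -19.  101.   14.   48. -104.]
156 ............................................................########...##......................
159 .....................................................+++++++.#######....#.+++++++++++++++++++++
162 +++++++++++++++++++++++++++++++++++++++++++++++++++++++++++++########....++++++++++++++++++++++
165 +++++++++++++++++++++++++++++++++++................+++++++++.#########...#.++++++++++++++++++++
168 ++++++++++++++++++++.+++++++++++++++++........................############..+....++++++++++++++
171 ++++++++++++++++++++++++++++++++++++++++++++++++++++++++++++++..#########.+++++++++++++........
174 +++++++++++++++++++++.+++++++++++++++++++++++++++....+..+......#########.++++++++++++++........
177 ++++++++++++++++++++++.++++++++++++++++++++++++++..++++++...++.#...##..++++++++++++++++++++++++
180 +++++++++++++++++++++++++++++++++++++++++++++++++++++++++.+++++...###.+++++++++++++++++++++++++
183 +++++++++++++++++++++++.++++++++++++++++++++++++++++++..###.++.#.....
[... 526 characters left out ...]

201 +++++++++++++++++...........................#########...............++.++++++++++++++++++++++++
204 ++++++++++++++++++............................####...................++++++++++++++++++++++++++
207 ++++++++++++++++++......+.....++++++++++++++...........................++++++++++++++++++++++++
210 +++++++++++++++++++....++++++++++++++++++++++...........................+++###########.++++++++
213 +++++++++++++..#..++....++++++++++++++++++++++...........................+++.###########+++++++
216 +++++++++++++..###....##+++++++++++++++++++++++...........................+++.###########.+++++
219 ++++++++++++++.#..+++..#########################...........................++++#########.++++++
```

The dark face now leans back with its edge on the bed. I'll draw it back and lay it down.

Request:
{"name": "arm_command", "arguments": {"rows": [{"grip": 0.735, "dp": [-0.12, 0, 0.03], "rot": [0, 0, 0]}, {"grip": 0.735, "dp": [-0.27, 0, 0.08], "rot": [0, 0, 0]}, {"grip": 0.735, "dp": [-0.43, 0, 0.13], "rot": [0, 0, 0]}, {"grip": 0.735, "dp": [-0.6, 0, 0.2], "rot": [0, 0, 0]}, {"grip": 0.735, "dp": [-0.72, 0, 0.3], "rot": [0, 0, 0]}]}}

```text
t: 29.12
tcp_pos: [0.5421, 0.0151, 0.0916]
eef_rot: [180.0, 0.1, 2.9]
force: [2.8, 0.8, 1.6]
width: 0.0228
finger_force: 22.3
```

```bash
python3 - <<'E'
from h import *
st();go(545,15,47.5,2.5)
im=snap('side','pics/s14.png').astype(int)
for v in range(168,219,3): print(v,''.join('#' if im[v,u].max()<60 else ('+' if im[v,u].min()>140 else '.') for u in range(215,310)))
E
```

```text
29.12 [542.1  15.1  91.6] [1.7999e+02 5.0000e-02 2.8700e+00] F [2.8 0.8 1.6] w 22.8 ff 22.3 [   8.   31.  -18.  109.   14.   42. -106.]
dp [0.049, 0.004, 0.735] rot [0.001, 0.009, 0.061]
168 ++++++++++++++++++++.+++++++++++++++++..........######....#.................+...+++++++++++++++
171 +++++++++++++++++++++++++++++++++++++++++++++++.#######....#.++++++++++++++++++++++++++........
174 +++++++++++++++++++++.++++++++++++++++++++++++++.#######.###.......++...+++++++++++++++........
177 ++++++++++++++++++++++.+++++++++++++++++++++++++..#########..++++++++++++++++++++++++++++++++++
180 +++++++++++++++++++++++++++++++++++++++++++++++++.########.++++++++++++++++++++++++++++++++++++
183 +++++++++++++++++++++++.+++++++++++++++++++++++++....###...++++++++++++++++++++++++++++++++++++
186 +++++++++++++++++++++++++++........###.....##++++....###.....++++++++++++++++++++++++++++++++++
189 +++++++++.....................++++++++.#######...#...###......++++......+++++++++++++++++++++++
192 .......................+++++++....#############..++++++++++....+++++++++++++...++++++++++++++++
195 +++++++++++++++++++++++++...####################.................++++++++++++++++++++++++++++++
198 +++++++++++++++++..........###################....................+++++++++++++++++++++++++++++
201 +++++++++++++++++..........###############.........................++++++++++++++++++++++++++++
204 ++++++++++++++++++..........########................................+++++++++++++++++++++++++++
207 ++++++++++++++++++......+............++++++...........................+++++++++++++++++++++++++
210 +++++++++++++++++++....+++++++++++++++++++++.#.........................++++###########.++++++++
213 +++++++++++++..#..++....+++++++++++++++++++...#..........................+++.###########+++++++
216 +++++++++++++..###....##++++++++++++++.........#..........................+++.###########.+++++
```

Request:
{"name": "arm_command", "arguments": {"rows": [{"grip": 0.735, "dp": [0.02, 0, 0.2], "rot": [0, 0, 0]}, {"grip": 0.735, "dp": [0.04, 0, 0.4], "rot": [0, 0, 0]}, {"grip": 0.735, "dp": [0.05, 0, 0.55], "rot": [0, 0, 0]}, {"grip": 0.735, "dp": [0.05, 0, 0.68], "rot": [0, 0, 0]}, {"grip": 0.735, "dp": [0.05, 0, 0.73], "rot": [0, 0, 0]}]}}

```text
t: 29.8
tcp_pos: [0.5458, 0.0154, 0.0475]
eef_rot: [-180.0, 0.1, 2.9]
force: [1.1, 0.5, 0.9]
width: 0.0228
finger_force: 22.3
```

Request:
{"name": "arm_command", "arguments": {"rows": [{"grip": 0.6, "dp": [0, 0, 0], "rot": [0, 0, 0]}, {"grip": 0.3, "dp": [0, 0, 0], "rot": [0, 0, 0]}, {"grip": 0, "dp": [0, 0, -0.3], "rot": [0, 0, 0]}, {"grip": 0, "dp": [0, 0, -1.0], "rot": [0, 0, 0]}, {"grip": 0, "dp": [0, 0, -1.6], "rot": [0, 0, 0]}]}}

```text
t: 30.42
tcp_pos: [0.5461, 0.0155, 0.1458]
eef_rot: [-180.0, -0.0, 2.9]
force: [1.0, 0.1, 0.6]
width: 0.0854
finger_force: 0.0
```

```bash
python3 - <<'E'
from h import *
st()
im=snap('side','pics/s15.png').astype(int)
for v in range(180,219,3): print(v,''.join('#' if im[v,u].max()<60 else ('+' if im[v,u].min()>140 else '.') for u in range(215,310)))
t=cv2.imread('pics/t10.png').max(2)
for v in range(244,264): print(v,' '.join('%3d'%x for x in t[v,255:285]))
E
```

```text
30.43 [546.1  15.5 145.8] [-180.     -0.      2.87] F [1.  0.1 0.6] w 85.4 ff 0.0 [   9.   28.  -20.  105.   12.   50. -104.]
180 +++++++++++++++++++++++++++++++++++++++++++++++++++++++++++++++++++++++++++++++++++++++++++++++
183 +++++++++++++++++++++++.++++++++++++++++++++++++++++++.....++++++++++++++++++++++++++++++++++++
186 +++++++++++++++++++++++++++........###...++++++++++.######...++++++++++++++++++++++++++++++++++
189 +++++++++.....................++++++++++++++++++++++....#.....++++......+++++++++++++++++++++++
192 .......................++++++++++++++++++++++++++++++++++++....+++++++++++++...++++++++++++++++
195 ++++++++++++++++++++++++...............#.#.###...................++++++++++++++++++++++++++++++
198 +++++++++++++++++.......#################.#####.....##............+++++++++++++++++++++++++++++
201 +++++++++++++++++........########################....##............++++++++++++++++++++++++++++
204 ++++++++++++++++++........#######################....................++++++++++++++++++++++++++
207 ++++++++++++++++++......+............++++.............................
[... 2105 characters left out ...]
  35  19  24  22  23  22  15  19  51  47  46  48  44  46  44  49  50  54  54  51
259  72  76  75  72  78  76  79  77  76  88  61  20  56  56  38  62  57  88 131  97  99 106 103 100 104 105 108 107 110 105
260 167 165 165 164 160 166 162 163 165 163 129 125 154 152 129 152 150 187 226 157 161 160 160 160 166 137 138 134 134 135
261 220 221 220 221 220 221 222 218 221 225 223 220 218 223 224 220 218 218 221 220 220 220 221 221 222 128 130 131 132 131
262 215 212 215 215 212 214 214 214 214 215 218 216 212 217 215 216 218 216 211 218 218 214 219 216 220 118 129 129 129 133
263 215 215 215 217 211 217 214 217 214 212 211 214 214 214 216 212 212 216 209 213 216 212 213 215 215 152 158 159 158 159
```

Plate A is flat, ribbed side up. I measured B's lug at about (404,−88.5), just outside the front lip, and I'm going there now.

Request:
{"name": "arm_command", "arguments": {"rows": [{"grip": 0, "dp": [-0.6, 0.4, 0], "rot": [0, 0, 0.1]}, {"grip": 0, "dp": [-1.3, 0.8, 0], "rot": [0, 0, 0.2]}, {"grip": 0, "dp": [-2.0, 1.25, 0], "rot": [0, 0, 0.23]}, {"grip": 0, "dp": [-2.55, 1.6, 0.2], "rot": [0, 0, 0.23]}, {"grip": 0, "dp": [-2.55, 1.6, 0.5], "rot": [0, 0, 0.23]}]}}

```text
t: 31.1
tcp_pos: [0.3956, -0.0902, 0.1146]
eef_rot: [179.9, 0.0, 1.3]
force: [1.6, 1.0, -0.5]
width: 0.0854
finger_force: 0.0
```

```bash
python3 - <<'E'
from h import *
st();go(398.5,-88.5,50,1.5)
snap('side','pics/s16.png')
im=cv2.imread('pics/s16.png').max(2)
for z in(.052,.058):print(proj('side',[[.404,-.0885-.012,z],[.404,-.0885+.012,z]]))
for v in range(204,226): print(v,' '.join('%3d'%x for x in im[v,222:248]))
E
```

```text
31.1 [395.6 -90.2 114.6] [1.799e+02 3.000e-02 1.260e+00] F [ 1.6  1.  -0.5] w 85.4 ff 0.0 [ 24.  20. -19. 126.  11.  35. -92.]
dp [0.049, -0.029, 1.076] rot [0.016, 0.005, -0.041]
[[231.02878709 218.14459724]
 [230.56759318 214.48345899]]
[[230.95020541 216.55883525]
 [230.48932212 212.91422641]]
204 192 181 155 171 192 193 188 161 161 194 176 136 136 136 136 137 137 128  90  33  49  56  48  43  38  28
205 217 209 192 203 218 221 218 190 142 188 191 132 136 137 137 137 138 130  97  40  49  57  48  42  39  28
206 217 217 217 217 218 220 221 201 137 179 190 126 136 136 137 137 137 129  96  43  27  24  23  24  25  25
207 217 217 217 216 217 219 221 206 150 168 187 133 137 133 124 129 143 150 135 106  98  98  99 113 131 133
208 217 217 217 217 217 217 211 187 148 167 198 167 137 128 101 144 184 182 179 175 173 173 173 178 185 186
209 217 217 217 217 217 217 200 149 135 163 201 190 137 128  95 141 193 199 199 199 199 199 199 199 199 199
210 217 217 217 217 217 217 200 150 152 163 189 193 137 125  83  94 167 199 199 199 199 199 199 199 199 199
211 217 217 217 217 217 209 178 134 143 152 17
[... 873 characters left out ...]
 186  80  74  52  47  55  48  43  42  39  37  36  35
220 217 217 217 217 217 217 200 134  64  53 114 149 182 188 109 103  60  27  25  25  25  25  24  25  26  25
221 217 217 217 217 217 217 200 139  83  46 112 144 171 187 136 124  69  41  43  50  50  48  53  61  61  61
222 216 217 216 217 217 217 200 141  92  43  97 126 169 202 175 132 102  68  70  73  74  74  72  71  78  87
223 217 217 217 217 217 217 209 172  93  42  73 110 167 209 195 141 123  82  82  82  82  82  69  45  57  70
224 217 217 217 217 217 217 217 195 106  49  55 106 155 194 192 133 106  82  81  99 118 119  97  34  50  61
225 217 217 217 217 217 217 217 197 116  54  42 111 149 180 192 136 117 118 117 129 142 143 118  41  55  62
```

Request:
{"name": "arm_command", "arguments": {"rows": [{"grip": 0, "dp": [0.1, -0.03, 0.3], "rot": [0, 0, 0]}, {"grip": 0, "dp": [0.1, -0.03, 0.6], "rot": [0, 0, 0]}, {"grip": 0, "dp": [0.1, -0.03, 0.9], "rot": [0, 0, 0]}, {"grip": 0, "dp": [0.1, -0.03, 1.02], "rot": [0, 0, 0]}, {"grip": 0, "dp": [0.1, -0.03, 1.02], "rot": [0, 0, 0]}]}}

```text
t: 31.78
tcp_pos: [0.4043, -0.0859, 0.0531]
eef_rot: [-180.0, 0.0, 1.5]
force: [0.6, -1.0, 0.9]
width: 0.085
finger_force: 0.0
```

Request:
{"name": "arm_command", "arguments": {"rows": [{"grip": 0.6, "dp": [0, 0, 0], "rot": [0, 0, 0]}, {"grip": 0.68, "dp": [0, 0, 0], "rot": [0, 0, 0]}, {"grip": 0.72, "dp": [0, 0, 0], "rot": [0, 0, 0]}, {"grip": 0.73, "dp": [0, 0, 0], "rot": [0, 0, 0]}, {"grip": 0.73, "dp": [0, 0, 0], "rot": [0, 0, 0]}]}}

```text
t: 32.4
tcp_pos: [0.4043, -0.0862, 0.0533]
eef_rot: [180.0, -0.0, 1.5]
force: [-0.9, 1.0, 3.8]
width: 0.0233
finger_force: 13.5
```

```bash
python3 - <<'E'
from h import *
st()
E
```

```text
32.4 [404.3 -86.2  53.3] [ 1.7999e+02 -2.0000e-02  1.4800e+00] F [-0.9  1.   3.8] w 23.3 ff 13.5 [ 20.  27. -15. 129.  16.  25. -97.]
```

The lug of plate B is gripped (23.3 mm, 13.5 N). I'll lift while moving back, then push against the fence.

Request:
{"name": "arm_command", "arguments": {"rows": [{"grip": 0.73, "dp": [0.05, 0, -0.2], "rot": [0, 0, 0]}, {"grip": 0.73, "dp": [0.2, 0, -0.5], "rot": [0, 0, 0]}, {"grip": 0.73, "dp": [0.4, 0, -0.9], "rot": [0, 0, 0]}, {"grip": 0.73, "dp": [0.6, 0, -1.3], "rot": [0, 0, 0]}, {"grip": 0.73, "dp": [0.8, 0, -1.75], "rot": [0, 0, 0]}]}}

```text
t: 33.02
tcp_pos: [0.4518, -0.0848, 0.1583]
eef_rot: [-180.0, 0.1, 1.5]
force: [-0.4, -0.4, -4.2]
width: 0.0236
finger_force: 11.3
```

Request:
{"name": "arm_command", "arguments": {"rows": [{"grip": 0.73, "dp": [0.2, 0, 0], "rot": [0, 0, 0]}, {"grip": 0.73, "dp": [0.6, 0, 0], "rot": [0, 0, 0]}, {"grip": 0.73, "dp": [1.1, 0, 0], "rot": [0, 0, 0]}, {"grip": 0.73, "dp": [1.5, 0, 0], "rot": [0, 0, 0]}, {"grip": 0.73, "dp": [1.85, 0, 0], "rot": [0, 0, 0]}]}}

```text
t: 33.65
tcp_pos: [0.5635, -0.0819, 0.1557]
eef_rot: [-180.0, 0.1, 1.5]
force: [0.2, -0.7, -3.2]
width: 0.0231
finger_force: 10.8
```

```bash
python3 - <<'E'
from h import *
st();go(607,-80,142,1.7)
im=snap('side','pics/s17.png').astype(int)
for v in range(168,228,3): print(v,''.join('#' if im[v,u].max()<60 else ('+' if im[v,u].min()>140 else '.') for u in range(215,310)))
E
```

```text
33.65 [563.5 -81.9 155.7] [-1.7998e+02  1.5000e-01  1.4900e+00] F [ 0.2 -0.7 -3.2] w 23.1 ff 10.8 [ 19.  29. -20. 101.  12.  53. -94.]
dp [0.727, -0.013, 0.227] rot [-0.004, 0.025, -0.035]
168 ++++++++++++++++++++.+++++++++++++++++......................########.###....+....++++++++++++++
171 ++++++++++++++++++++++++++++++++++++++++++++++++++++++++++++.##########.+++++++++++++++........
174 +++++++++++++++++++++.+++++++++++++++++++++++++++.......+....#########..+++++++++++++++........
177 ++++++++++++++++++++++.++++++++++++++++++++++++++..++++++.......###..++++++++++++++++++++++++++
180 ++++++++++++++++++++++++++++++++++++++++++++++++++++++++++++#...###.+++++++++++++++++++++++++++
183 +++++++++++++++++++++++.++++++++++++++++++++++++++++++.....++...###.+++++++++++++++++++++++++++
186 +++++++++++++++++++++++++++........###...++++++++++.##########..+++++++++++++++++++++++++++++++
189 +++++++++.....................++++++++++++++++++++++....#######+++......+++++++++++++++++++++++
192 .......................++++++++++++++++++++++++++++++++++.#####.++++++++++++...++++++++++++++++
195 +++++++
[... 388 characters left out ...]

207 ++++++++++++++++++........##########....................########......+++++++++++++++++++++++++
210 +++++++++++++++++++......................................#######.......++++###########.++++++++
213 +++++++++++++....+++......................................#####..........+++.###########+++++++
216 +++++++++++++....+++.......................................###............+++.###########.+++++
219 ++++++++++++++.#..+++......................................................++++#########.++++++
222 ++++++++++++++..#..+++........................#####..#.......................+++.#######.++++++
225 +++++++++++++++.##.+++........##..######..#######....##......###..............+++.########.++++
```

Request:
{"name": "arm_command", "arguments": {"rows": [{"grip": 0.73, "dp": [0.2, 0, 0], "rot": [0, 0, 0]}, {"grip": 0.73, "dp": [0.4, 0, 0], "rot": [0, 0, 0]}, {"grip": 0.73, "dp": [0.6, 0, 0.1], "rot": [0, 0, 0]}, {"grip": 0.732, "dp": [0.72, 0, 0.17], "rot": [0, 0, 0]}, {"grip": 0.735, "dp": [0.72, 0, 0.22], "rot": [0, 0, 0]}]}}

```text
t: 34.33
tcp_pos: [0.6065, -0.0809, 0.1444]
eef_rot: [-180.0, 0.0, 1.5]
force: [-1.8, 0.2, -1.5]
width: 0.0232
finger_force: 15.0
```

Request:
{"name": "arm_command", "arguments": {"rows": [{"grip": 0.735, "dp": [-0.05, 0, 0.12], "rot": [0, 0, 0]}, {"grip": 0.735, "dp": [-0.12, 0, 0.25], "rot": [0, 0, 0]}, {"grip": 0.735, "dp": [-0.18, 0, 0.38], "rot": [0, 0, 0]}, {"grip": 0.735, "dp": [-0.24, 0, 0.48], "rot": [0, 0, 0]}, {"grip": 0.735, "dp": [-0.28, 0, 0.55], "rot": [0, 0, 0]}]}}

```text
t: 34.95
tcp_pos: [0.5939, -0.0812, 0.1147]
eef_rot: [180.0, -0.6, 1.5]
force: [5.1, -0.6, 4.6]
width: 0.023
finger_force: 22.5
```

```bash
python3 - <<'E'
from h import *
st();go(547,-83,94,1.7)
im=snap('side','pics/s18.png').astype(int)
for v in range(177,228,3): print(v,''.join('#' if im[v,u].max()<60 else ('+' if im[v,u].min()>140 else '.') for u in range(215,310)))
E
```

```text
34.95 [593.9 -81.2 114.7] [179.97  -0.64   1.49] F [ 5.1 -0.6  4.6] w 23.0 ff 22.5 [ 17.  33. -19.  99.  13.  49. -96.]
dp [-0.786, 0.01, 0.336] rot [0.005, -0.106, -0.035]
177 ++++++++++++++++++++++++++++++++++++++++++++++++++.++++++...+++++++..#######....#.+++++++++++++
180 ++++++++++++++++++++++++++++++++++++++++++++++++++++++++++++++++++++.########.##.++++++++++++++
183 +++++++++++++++++++++++.++++++++++++++++++++++++++++++.....++++++++++.##########+++++++++++++++
186 +++++++++++++++++++++++++++........###...++++++++++.######...++++++++##########.+++++++++++++++
189 +++++++++.....................++++++++++++++++++++++....#.....+++++..#...###..+++++++++++++++++
192 .......................++++++++++++++++++++++++++++++++++++.....++++.....###...++++++++++++++++
195 ++++++++++++++++++++++++...............#...###................####...#...###.++++++++++++++++++
198 +++++++++++++++++.......#################..####.....##....###########...+++++++++++++++++++++++
201 +++++++++++++++++........################.#######....################.+++++++++++++++++++++++++
204 ++++++++++++++++++........#######################....#################..+++++++++++++++++++++++
207 ++++++++++++++++++........##########............####################...++++++++++++++++++++++++
210 +++++++++++++++++++..............................################.......++.###########.++++++++
213 +++++++++++++....+++..............................###########............++.############+++++++
216 +++++++++++++....+++...............................########................+..###########.+++++
219 ++++++++++++++.#..+++...............................###.....................++.#########.++++++
222 ++++++++++++++..#..+++........................#####..##......................++..#######.++++++
225 +++++++++++++++.##.+++........##..######..#######....##......###...............+..########.++++
```

Request:
{"name": "arm_command", "arguments": {"rows": [{"grip": 0.735, "dp": [-0.12, 0, 0.03], "rot": [0, 0, 0]}, {"grip": 0.735, "dp": [-0.27, 0, 0.08], "rot": [0, 0, 0]}, {"grip": 0.735, "dp": [-0.43, 0, 0.13], "rot": [0, 0, 0]}, {"grip": 0.735, "dp": [-0.6, 0, 0.22], "rot": [0, 0, 0]}, {"grip": 0.735, "dp": [-0.76, 0, 0.33], "rot": [0, 0, 0]}]}}

```text
t: 35.62
tcp_pos: [0.5427, -0.0826, 0.0915]
eef_rot: [-180.0, 0.1, 1.5]
force: [3.3, -0.1, 1.0]
width: 0.0228
finger_force: 22.6
```

Request:
{"name": "arm_command", "arguments": {"rows": [{"grip": 0.735, "dp": [0.02, 0, 0.2], "rot": [0, 0, 0]}, {"grip": 0.735, "dp": [0.04, 0, 0.4], "rot": [0, 0, 0]}, {"grip": 0.735, "dp": [0.04, 0, 0.55], "rot": [0, 0, 0]}, {"grip": 0.735, "dp": [0.04, 0, 0.68], "rot": [0, 0, 0]}, {"grip": 0.735, "dp": [0.04, 0, 0.74], "rot": [0, 0, 0]}]}}

```text
t: 36.25
tcp_pos: [0.546, -0.0824, 0.0469]
eef_rot: [-180.0, 0.1, 1.5]
force: [1.1, 1.2, -0.0]
width: 0.0228
finger_force: 22.4
```

```bash
python3 - <<'E'
from h import *
st()
im=snap('side','pics/s19.png').astype(int)
for v in range(177,228,3): print(v,''.join('#' if im[v,u].max()<60 else ('+' if im[v,u].min()>140 else '.') for u in range(215,310)))
E
```

```text
36.25 [546.  -82.4  46.9] [-1.7999e+02  7.0000e-02  1.4900e+00] F [ 1.1  1.2 -0. ] w 22.8 ff 22.4 [ 17.  36. -17. 110.  16.  37. -98.]
177 +++++++++++++++++++++++++++++++++++++++++++++++.######################.++++++++++++++++++++++++
180 ++++++++++++++++++++++++++++++++++++++++++++++++.####################++++++++++++++++++++++++++
183 +++++++++++++++++++++++.++++++++++++++++++++++++++++.###########.++++++++++++++++++++++++++++++
186 +++++++++++++++++++++++++++........###...++++++++++..##########..++++++++++++++++++++++++++++++
189 +++++++++.....................++++++++++++++++++++++.######....##.......+++++++++++++++++++++++
192 .......................++++++++++++++++++++++++++++++######....#.+++++++++++...++++++++++++++++
195 ++++++++++++++++++++++++...............#.#.###.......#######.....++++++++++++++++++++++++++++++
198 +++++++++++++++++.......#################..####.....#########...##+++++++++++++++++++++++++++++
201 +++++++++++++++++........################.#######....#..#########..++++++++++++++++++++++++++++
204 ++++++++++++++++++........#######################......##########...+++++++++++++++++++++++++++
207 ++++++++++++++++++........############......#####.........####........+++++++++++++++++++++++++
210 +++++++++++++++++++........########################.......###..........++++###########.++++++++
213 +++++++++++++....+++.......#############.######..######...###............+++.###########+++++++
216 +++++++++++++....+++........######.##########.#######.....................+++.###########.+++++
219 ++++++++++++++.#..+++........#########################.....................++++#########.++++++
222 ++++++++++++++..#..+++........##....######....#########......................+++.#######.++++++
225 +++++++++++++++.##.+++........##.#######..##############.....###..............+++.########.++++
```

Plate B is flat. I'll release, raise and rotate the wrist toward the knob approach yaw, then measure.

Request:
{"name": "arm_command", "arguments": {"rows": [{"grip": 0.6, "dp": [0, 0, 0], "rot": [0, 0, 0]}, {"grip": 0.3, "dp": [0, 0, 0], "rot": [0, 0, 0]}, {"grip": 0, "dp": [0, 0, -0.3], "rot": [0, 0, 0]}, {"grip": 0, "dp": [0, 0, -1.0], "rot": [0, 0, 0]}, {"grip": 0, "dp": [0, 0, -2.0], "rot": [0, 0, 0]}]}}

```text
t: 36.92
tcp_pos: [0.5451, -0.0825, 0.168]
eef_rot: [-180.0, 0.2, 1.5]
force: [1.8, 0.3, 0.5]
width: 0.0853
finger_force: 0.0
```

Request:
{"name": "arm_command", "arguments": {"rows": [{"grip": 0, "dp": [-0.4, 0, -0.4], "rot": [0, 0, -1.7]}, {"grip": 0, "dp": [-0.8, 0, -0.8], "rot": [0, 0, -3.4]}, {"grip": 0, "dp": [-1.2, 0, -0.8], "rot": [0, 0, -5.1]}, {"grip": 0, "dp": [-1.2, 0, -0.8], "rot": [0, 0, -6.8]}, {"grip": 0, "dp": [-1.2, 0, -0.8], "rot": [0, 0, -8.5]}]}}

```text
t: 37.55
tcp_pos: [0.4738, -0.0846, 0.2162]
eef_rot: [180.0, 0.0, 52.8]
force: [0.3, 0.5, -0.3]
width: 0.0851
finger_force: 0.0
```

```bash
python3 - <<'E'
from h import *
st()
t=snap('top','pics/t20.png');s=snap('side','pics/s20.png')
p=proj('top',[[.49,-.382,.11],[.49,-.382,.079]]);print(p)
v0,u0=215,345
g=t.max(2)
for v in range(v0,v0+30): print(v,' '.join('%3d'%x for x in g[v,u0:u0+36]))
E
```

```text
37.55 [473.8 -84.6 216.2] [1.7995e+02 3.0000e-02 5.2800e+01] F [ 0.3  0.5 -0.3] w 85.1 ff 0.0 [ 33.  19. -35. 108.  13.  57. -45.]
[[363.9381247  227.00535719]
 [361.75645378 227.92157626]]
215 204  61  25  34  30  30  36  34  34  25  32  33  34  29  36  25  27  35  27  29  31  33  26  29  26  35  30  27  24 119 200  19  34 142 135 133
216 197  80  21  31  29  36  30  34  30  34  29  29  28  34  37  26  30  30  22  24  32  28  25  29  38  32  34  20  30 119 208  31  35 136 136 133
217 204 111  26  23  38  28  33  31  27  32  26  28  27  22  38  35  41  31  43  31  32  26  26  34  30  28  31  28  30 108 210  39  39 112 134 134
218 200 110  24  27  30  25  33  33  31  32  25  33  29  48  78  82  90  81  83  74  59  38  31  38  32  36  33  30  25  74 215  65  30 119 135 137
219 199 105  18  25  41  33  37  30  29  26  37  51  80  94 118 128 123 131 128 130 107  82  59  20  26  36  30  29  27  68 215  97  20 119 136 135
220 204 121  21  25  28  36  29  32  31  42  74  98 131 123 123 121 122 121 125 121 119 134 106  82  27  25  33  33  27  40 215 105  31 114 136 135
221 201 158  16  18  3
[... 2829 characters left out ...]
  31  33  32  67 109  22  23  30 135  40  24  21  28  28  30  34  33  32  29  31  31  32  70 216  74  78 137
241  49 104 136  87  24  32  30  33  30  30  32  34 109 131  32  25  44 225  72  29  30  24  32  31  28  29  37  16  30  30  31  66 214 107  82 139
242  49  91 135 110  22  26  36  33  33  28  29  34  37  24  16  25  27  77  25  33  27  25  32  33  34  28  29  36  26  28  23  42 217 128  74 136
243  37  89 135  71  20  20  33  35  30  32  31  34  30  26  23  34  27  22  27  35  27  35  35  36  25  28  33  32  34  37  29  44 209 166  54 137
244  43  74 134  85  17  22  22  28  23  22  26  32  25  21  24  23  29  36  24  28  25  30  31  31  30  31  29  27  30  34  26  37 197 168  57 139
```

```bash
python3 - <<'E'
from h import *
a=onz('top',364.3,226.5,.11);b=onz('top',362.5,232.8,.11);d=b-a;print('ptr',a*1000,b*1000,'yaw',np.degrees(np.arctan2(d[1],d[0])))
r=onz('top',348.9,231,.062);z=onz('top',362,241,.062);z1=onz('top',357.6,240.5,.062);
c=np.array([.4898,-.3818])
for n,p in(('red',r),('d0',z),('d1',z1)): e=p[:2]-c;print(n,p*1000,np.linalg.norm(e),np.degrees(np.arctan2(e[1],e[0])))
im=cv2.imread('pics/s20.png').max(2)
print(proj('side',[[.49,-.382,.11],[.49,-.382,.083]]))
for v in range(243,270): print(v,' '.join('%3d'%x for x in im[v,255:287]))
t=cv2.imread('pics/t20.png');m=cv2.inRange(cv2.cvtColor(t,cv2.COLOR_BGR2HSV),(20,150,60),(35,255,255));m[300:]=0
v,u=np.nonzero(m);print(len(u),u.min(),u.max(),v.min(),v.max(),'tail',onz('top',np.median(u[v>v.max()-3]),v.max()+.5,.045)*1000,'front',onz('top',np.median(u[v<v.min()+3]),v.min()-.5,.048)*1000)
E
```

```text
ptr [ 491.52115783 -383.18896929  110.        ] [ 472.40098373 -376.66963945  110.        ] yaw 161.1723673745378
red [ 482.62278552 -344.35296468   62.        ] 0.03812863571810289 100.8499069316371
d0 [ 449.94712814 -384.33324642   62.        ] 0.03993330355130432 -176.36288907942
d1 [ 451.85969525 -370.47314637   62.        ] 0.0395950039536573 163.37731638774906
[[270.00111916 251.25616571]
 [269.93386214 259.60525314]]
243 149 150 150 150 150 150 151 151 151 151 151 152 151 152 151 152 152 152 152 153 153 153 152 152 153 153 153 153 153 154 153 153
244 150 150 149 150 150 151 151 150 151 151 151 151 152 152 152 152 152 152 153 153 153 152 153 153 154 154 154 154 153 154 154 154
245 150 150 141 125 125 137 150 151 151 152 152 151 152 152 153 153 153 152 153 153 153 153 153 154 153 154 154 154 154 154 155 154
246 150 151 131  82  81 119 151 152 151 152 152 152 152 153 153 153 153 153 153 153 154 154 154 154 154 154 154 154 154 154 155 155
247 142 126 111  82  82 103 138 152 151 152 153 153 153 152 153 153 153 153 154 153 153 154 153 154 154 155 154 155 154 155 155 155
248 131  81 
[... 2304 characters left out ...]
 86  93  98  98 137 170 164 139 116  90  62  57  73  73  73
266 136  91  43  63  93 110 110 108 106 101  97  98  98  98  98  98  98  98  98  98  97 120 146 135 106  96  76  46  53  74  74  74
267 157 105  32  43  74  98 106 113 113 110 109 116 115 101 100 102 102 100 105 106 104 104 104 102  96  80  54  37  52  74  74  73
268 118  86  46  36  61  75  86 108 108 109 116 122 122 112 111 113 113 109 111 111 108 104  98  91  75  62  45  44  65  74  74  73
269  70  63  44  29  52  56  69  95  82  90 106 104 110 118 119 117 116 113 108 101  99  88  85  77  55  49  40  52  74  74  74  74
253 197 204 237 275 tail [354.05825127 127.59575117  45.        ] front [477.47279877 133.87835129  48.        ]
```

The turner is parked: its tail is at x≈354 mm (expected ~352), within about 1° of straight. The knob pointer is at yaw ≈161°, i.e. 0.36 rad. I'll go above the knob, checking the bed on the way.

Request:
{"name": "arm_command", "arguments": {"rows": [{"grip": 0.5, "dp": [-0.4, 0.3, 0], "rot": [0, 0, -1.7]}, {"grip": 0.5, "dp": [-0.8, 0.65, 0], "rot": [0, 0, -3.4]}, {"grip": 0.5, "dp": [-1.2, 1.0, 0], "rot": [0, 0, -5.1]}, {"grip": 0.5, "dp": [-1.6, 1.3, 0], "rot": [0, 0, -6.8]}, {"grip": 0.5, "dp": [-1.9, 1.6, 0], "rot": [0, 0, -8.5]}]}}

```text
t: 38.28
tcp_pos: [0.4806, -0.2346, 0.2157]
eef_rot: [-180.0, 0.0, 103.5]
force: [0.2, 0.1, -0.4]
width: 0.0431
finger_force: 0.0
```

Request:
{"name": "arm_command", "arguments": {"rows": [{"grip": 0.5, "dp": [-0.5, -0.1, 0], "rot": [0, 0, -1.7]}, {"grip": 0.5, "dp": [-1.0, -0.2, 0], "rot": [0, 0, -3.4]}, {"grip": 0.5, "dp": [-1.5, -0.3, 0], "rot": [0, 0, -5.1]}, {"grip": 0.5, "dp": [-2.0, -0.4, 0], "rot": [0, 0, -6.8]}, {"grip": 0.5, "dp": [-2.4, -0.46, 0], "rot": [0, 0, -8.5]}]}}

```text
t: 38.9
tcp_pos: [0.4873, -0.3812, 0.2154]
eef_rot: [-180.0, -0.0, 154.5]
force: [0.5, 0.8, -0.4]
width: 0.0428
finger_force: 0.0
```

```bash
python3 - <<'E'
from h import *
st();go(490,-382,140,161.5)
t=snap('top','pics/t21.png');s=snap('side','pics/s21.png')
a=cv2.resize(t[180:275,180:330,::-1],None,fx=4,fy=4,interpolation=cv2.INTER_CUBIC)
cv2.imwrite('pics/c21.png',a)
E
```

```text
38.9 [ 487.3 -381.2  215.4] [-1.7997e+02 -5.0000e-02  1.5448e+02] F [ 0.5  0.8 -0.4] w 42.8 ff 0.0 [ 68.  38. -57.  88.  33.  72.  70.]
dp [-0.047, 0.008, 1.256] rot [-0.005, -0.008, -1.169]
```

View pics/c21.png

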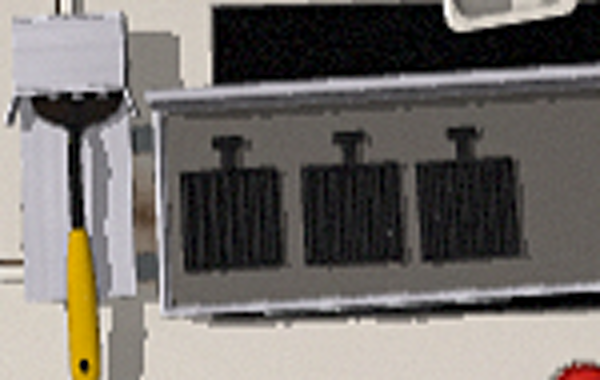

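The top view shows all three plates ribbed side up and flat (crop (230,215), (352,210) and (470,205)), and the turner home in its pocket. Now the knob.

Request:
{"name": "arm_command", "arguments": {"rows": [{"grip": 0.5, "dp": [-0.05, 0, 0.3], "rot": [0, 0, -0.7]}, {"grip": 0.5, "dp": [-0.05, 0, 0.7], "rot": [0, 0, -1.17]}, {"grip": 0.5, "dp": [-0.05, 0, 1.1], "rot": [0, 0, -1.17]}, {"grip": 0.5, "dp": [-0.05, 0, 1.4], "rot": [0, 0, -1.17]}, {"grip": 0.5, "dp": [-0.05, 0, 1.4], "rot": [0, 0, -1.17]}]}}

```text
t: 39.62
tcp_pos: [0.4899, -0.3803, 0.1306]
eef_rot: [180.0, -0.1, 161.4]
force: [-0.7, -0.3, 1.0]
width: 0.0425
finger_force: 0.0
```

```bash
python3 - <<'E'
from h import *
st();go(490,-382,89,161.3)
E
```

```text
39.62 [ 489.9 -380.3  130.6] [ 1.7998e+02 -1.4000e-01  1.6140e+02] F [-0.7 -0.3  1. ] w 42.5 ff 0.0 [ 67.  43. -56.  94.  39.  64.  72.]
dp [-0.013, -0.027, 0.693] rot [0.004, -0.023, 0.017]
```

Request:
{"name": "arm_command", "arguments": {"rows": [{"grip": 0.5, "dp": [0, -0.025, 0.2], "rot": [0, 0, 0]}, {"grip": 0.5, "dp": [0, -0.025, 0.45], "rot": [0, 0, 0]}, {"grip": 0.5, "dp": [0, -0.025, 0.65], "rot": [0, 0, 0]}, {"grip": 0.5, "dp": [0, -0.025, 0.69], "rot": [0, 0, 0]}, {"grip": 0.5, "dp": [0, -0.025, 0.69], "rot": [0, 0, 0]}]}}

```text
t: 40.25
tcp_pos: [0.4902, -0.3823, 0.0902]
eef_rot: [180.0, -0.0, 161.5]
force: [0.1, -0.3, 0.3]
width: 0.0427
finger_force: 0.0
```

Request:
{"name": "arm_command", "arguments": {"rows": [{"grip": 0.7, "dp": [0, 0, 0], "rot": [0, 0, 0]}, {"grip": 0.8, "dp": [0, 0, 0], "rot": [0, 0, 0]}, {"grip": 0.85, "dp": [0, 0, 0], "rot": [0, 0, 0]}, {"grip": 0.88, "dp": [0, 0, 0], "rot": [0, 0, 0]}, {"grip": 0.88, "dp": [0, 0, 0], "rot": [0, 0, 0]}]}}

```text
t: 40.88
tcp_pos: [0.4904, -0.3821, 0.0907]
eef_rot: [180.0, 0.0, 161.5]
force: [-1.2, 2.2, 6.1]
width: 0.0113
finger_force: 40.0
```

```bash
python3 - <<'E'
from h import *
st();go(490,-382,89,101.5)
E
```

```text
40.88 [ 490.4 -382.1   90.7] [1.7999e+02 3.0000e-02 1.6152e+02] F [-1.2  2.2  6.1] w 11.3 ff 40.0 [ 66.  45. -54.  96.  42.  60.  70.]
dp [0.007, -0.001, 0.029] rot [0.005, 0.003, 10.003]
```

Request:
{"name": "arm_command", "arguments": {"rows": [{"grip": 0.88, "dp": [0, 0, 0], "rot": [0, 0, 0.6]}, {"grip": 0.88, "dp": [0, 0, 0], "rot": [0, 0, 1.5]}, {"grip": 0.88, "dp": [0, 0, 0], "rot": [0, 0, 2.5]}, {"grip": 0.88, "dp": [0, 0, 0], "rot": [0, 0, 3.5]}, {"grip": 0.88, "dp": [0, 0, 0], "rot": [0, 0, 4.5]}]}}

```text
t: 41.5
tcp_pos: [0.4904, -0.382, 0.0907]
eef_rot: [180.0, 0.0, 134.3]
force: [-1.2, 3.2, 4.7]
width: 0.011
finger_force: 39.8
```

```bash
python3 - <<'E'
from h import *
st();go(490,-382,90.5,101.5)
E
```

```text
41.5 [ 490.4 -382.    90.7] [1.7997e+02 2.0000e-02 1.3434e+02] F [-1.2  3.2  4.7] w 11.0 ff 39.8 [ 63.  43. -47.  96.  37.  57.  47.]
dp [0.006, -0.005, 0.004] rot [0.006, 0.002, 5.473]
```

Request:
{"name": "arm_command", "arguments": {"rows": [{"grip": 0.88, "dp": [0, 0, 0], "rot": [0, 0, 1.2]}, {"grip": 0.88, "dp": [0, 0, 0], "rot": [0, 0, 2.6]}, {"grip": 0.88, "dp": [0, 0, 0], "rot": [0, 0, 4.0]}, {"grip": 0.88, "dp": [0, 0, 0], "rot": [0, 0, 5.1]}, {"grip": 0.88, "dp": [0, 0, 0], "rot": [0, 0, 5.47]}]}}

```text
t: 42.12
tcp_pos: [0.4905, -0.382, 0.0907]
eef_rot: [180.0, 0.0, 101.7]
force: [-1.0, 2.8, 5.3]
width: 0.0114
finger_force: 40.1
```

Request:
{"name": "arm_command", "arguments": {"rows": [{"grip": 0.88, "dp": [0, 0, 0], "rot": [0, 0, 0]}, {"grip": 0.88, "dp": [0, 0, 0], "rot": [0, 0, 0]}, {"grip": 0.75, "dp": [0, 0, 0], "rot": [0, 0, 0]}, {"grip": 0.55, "dp": [0, 0, 0], "rot": [0, 0, 0]}, {"grip": 0.5, "dp": [0, 0, 0], "rot": [0, 0, 0]}]}}

```text
t: 42.75
tcp_pos: [0.4898, -0.3827, 0.09]
eef_rot: [-180.0, -0.0, 101.7]
force: [-0.1, -0.6, -0.5]
width: 0.0428
finger_force: 0.0
```

Request:
{"name": "arm_command", "arguments": {"rows": [{"grip": 0.5, "dp": [0, 0, -0.3], "rot": [0, 0, 0]}, {"grip": 0.5, "dp": [0, 0, -0.9], "rot": [0, 0, 0]}, {"grip": 0.5, "dp": [0, 0, -1.6], "rot": [0, 0, 0]}, {"grip": 0.5, "dp": [0.5, 0, -2.2], "rot": [0, 0, 0]}, {"grip": 0.5, "dp": [1.2, 0, -2.5], "rot": [0, 0, 0]}]}}

```text
t: 43.38
tcp_pos: [0.4763, -0.3118, 0.2434]
eef_rot: [179.8, 0.1, 101.6]
force: [0.2, 0.6, 0.6]
width: 0.0425
finger_force: 0.0
```

Request:
{"name": "arm_command", "arguments": {"rows": [{"grip": 0.5, "dp": [0.7, 0, 0], "rot": [0, 0, 0]}, {"grip": 0.5, "dp": [1.4, 0, 0], "rot": [0, 0, 0]}, {"grip": 0.5, "dp": [2.0, 0, 0], "rot": [0, 0, 0]}, {"grip": 0.5, "dp": [2.6, 0, 0], "rot": [0, 0, 0]}, {"grip": 0.5, "dp": [2.6, 0, 0], "rot": [0, 0, 0]}]}}

```text
t: 44.0
tcp_pos: [0.4439, -0.1562, 0.2419]
eef_rot: [179.9, 0.1, 102.0]
force: [0.3, -1.3, 0.8]
width: 0.0427
finger_force: 0.0
```

```bash
python3 - <<'E'
from h import *
st()
t=snap('top','pics/t22.png');s=snap('side','pics/s22.png')
g=t.max(2)
for v in range(216,241): print(v,' '.join('%3d'%x for x in g[v,350:374]))
for n,a,b in(('top','t21','t22'),('side','s21','s22')):
    A=cv2.imread(f'pics/{a}.png').astype(int);B=cv2.imread(f'pics/{b}.png').astype(int);d=np.abs(A-B).sum(2)>80
    if n=='top': print('bed diff',d[195:260,218:340].sum(),'pocket',d[180:278,180:216].sum())
    else: print('side bed',d[185:245,225:260].sum())
E
```

```text
44.0 [ 443.9 -156.2  241.9] [1.7993e+02 8.0000e-02 1.0198e+02] F [ 0.3 -1.3  0.8] w 42.7 ff 0.0 [ 52.  19. -48. 107.  16.  61.  10.]
216  30  32  32  32  37  36  32  33  25  36  27  27  35  24  32  26  37  32  24  22  30  28  27  27
217  26  29  34  30  30  31  33  28  32  40  32  43  34  39  24  30  30  34  27  32  33  35  25  30
218  28  29  27  30  27  28  30  23  46  73  81  86  81  83  77  59  34  30  27  30  33  29  33  21
219  29  28  34  29  27  40  55  82  97 118 128 127 126 128 133 111  88  56  29  22  25  31  29  25
220  26  29  30  27  42  73 102 133 123 123 118 118 120 120 117 121 130 108  79  30  29  27  21  27
221  51  32  26  36  84 104 125 118 119 120 121 122 122 123 121 119 121 122 136  86  22  25  34  28
222 136  20  23  72 115 124 120 122 121 123 113 108 105 112 110 118 122 121 124 140  79  20  30  26
223 188  26  52 110 130 126 116 121 118 108  64  20  24  24  47  90 112 124 122 114 138  46  23  30
224  24  23  92 114 122 121 121 124  88  22  24  31  27  26  20  23  49 114 109  77 115  97  29  27
225  26  37 113 126 117 122 123 114  14  25  27  29  31  29  25  19
[... 867 characters left out ...]
9 123 124 124 101 101 109 122 125 122 126 123 125  95  38  22  12
235  90 109  28  39  82 106 114 121 118 118 119 124 125 126 124 123 120 121 124 123  42  11  21  27
236  80 131  30  30  34 101  94 121 121 121 121 121 121 118 124 126 124 116 116  65  19  23  25  33
237  35  35  28  24  48  22  61  85 109 124 117 121 119 117 115 114 120  79  38  18  10  21  23  22
238  28  32  33  51 109  23  27  34  63  86  88  98  99  98  87  56  53  33  20  25  23  26  30  35
239  38  24  37  82 130  30  24  20  48  16  36  48  42  36  34  13  22  20  11  26  29  35  30  37
240  28  29  32  28  20  29  33  59  94  23  27  23  85  34  31  29  20  32  29  38  33  28  35  34
bed diff 1821 pocket 0
side bed 27
```

```bash
python3 - <<'E'
from h import *
a=onz('top',363.9,226.9,.11);b=onz('top',357.6,228.8,.11);d=b-a;print('value',np.radians(181.7-np.degrees(np.arctan2(d[1],d[0]))))
print(workorder.sign_off())
E
```

```text
value 1.333116174586825
the job is handed in; nothing more can be done
None
```

I handed the job in at about 44 s: all three plates are flat on the bed with the ribbed face up, the turner is home in its pocket, and the inner knob is at the red dot (1.33 rad by camera, 1.39 rad by wrist turn; the limits are 1.28–1.52). The outer ring's mark has not moved. Plate 2 dropped once during its flip and was regripped and turned over.

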